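# Hook down the drying hatch, unload the bin onto it

### The arm

A 6-joint arm with a two-finger parallel gripper is mounted at the origin on a cart in front of the work surface, level with it; the furniture and walls round the work are solid. World frame = base frame: x ahead of the robot, y to its left, z up, the work surface at z = 0. Lengths are in m, angles in rad, forces in N, time in s.
With the tool pointing down it reaches from about 0.3 to 0.825 m from the base axis. Payload 5.4 kg.
Tool frame: the origin (TCP) lies midway between the tips of the shut fingers; the grasp point (between the pads) lies 19 mm behind it; z points along the fingers, y is the direction in which the jaws open and shut (so a half turn about z gives the same grasp; the last joint's range is limited). The gripper opens to 92 mm and grips with 3 to 60 N. Pads are 20 mm wide; open, the fingers measure 128 mm over their backs; the gripper's body (75 mm by 189 mm) begins 69 mm behind the grasp point.
Start: joints at [0.998, 0.158, 1.597, -0, 1.386, -0.21], TCP at [0.204, 0.538, 0.215] pointing down, gripper open.
Joint ranges: [-2.91, 2.91], [-0.94, 2.29], [0.18, 2.7], [-1.29, 4.43], [0.17, 2.64], [-3, 3]. Speed limits (rad/s): [2.57, 2.57, 3.14, 3.14, 3.14, 3.14].

### API

Orientations are given as a rotation vector (axis times angle).
In Python, from workcell import robot, grab_frame, calibration, ticket gives the robot as it stands.
- The arm moves only by the tool send_rows, never from a script. Its argument "commands" is one flat list of numbers, 7 for each row, row after row: the shift along the world's x, y, z in units of 60 mm (1.0 is 60 mm), then the turn, a rotation vector about the world's x, y, z in units of 10 degrees (1.0 is 10 degrees), then the finger opening in mm, from 0 to 91.9. A call has 1 to 8 rows; each row shifts and turns the commanded pose from where the row before left it; what a row does not reach is not made up. A row lasts 1/8 s, in which the tool goes at most 62.5 mm and 10.7 degrees, less where a joint would pass 70% of its speed; a pose out of reach is approached as far as the arm can. A call is refused whole if a number of a shift passes 1 or a number of a turn 1, either way. A call with a gripper value outside its range is refused whole. The fingers move at their own pace and stop on an object; "newtons" is the grip in N (left out, the last holds). Time passes only in rows, so rows that do not move let the fingers close. It gives the time, the measured TCP pose, the force and the opening at its end, in the units of the state.
- robot.sense(): the state, without advancing time (a new reading comes with each control period).
- grab_frame(name): name is "side" or "top" or "wrist"; returns (picture, depth): 384x512x3 uint8, red, green, blue; 384x512 float32, m along the optical axis (not along the pixel's ray), 0 where there is no reading.
- calibration(name): a dict with "intrinsics" (3x3 intrinsics, pixels), "T" (4x4, takes a point from camera to world coordinates); the wrist camera has in their place "hand_eye" (4x4, takes a point from camera to tool coordinates, whose origin is the TCP and whose axes are the flange's). Camera axes: x right, y up, looking along -z (the intrinsics and any distortion apply to the point x, -y, -z); pixel columns grow to the right and rows downward; lengths in m; the calibration is good to about 2 mm. A picture is of the moment at which its call begins: read the wrist's pose just before it. calibration takes no time and is no camera call.
- ticket.hand_in(): hands the job in, once; it reports no verdict.
The state is a dict: "clock": time; "joint_pos": joint angles; "dq": joint speeds; "effort": joint torques, N m; "ee_pos": TCP position; "tool_rot": TCP orientation; "ft_force": force on the tool from outside, world axes, zero at the start; "ft_torque": the same for the moment, N m; "width": finger opening in m.
Only numpy, scipy, OpenCV 4.12 (cv2) and the standard library are available. Lean on these libraries where they do the work, as an engineer would, in place of code of your own. Each camera call takes 0.05 s, during which the arm holds its last target.

### The job

Take the hook pole from its rest, hook its bent tip into the brass eye on the drying cabinet's hatch, swing the hatch gently all the way down with the pole (not with the hand), and lay the pole back in its rest. Then stand all the washed steel cups from the green-lidded bin upright on the lowered hatch, and finally lower the empty bin's lid gently until it is fully closed. Leave the other things on the worktop alone.

Things in the scene. Friction and masses are not known exactly. Their poses are not given: they have to be found in the camera images.
- dryer: Grey drying cabinet, fixed on two legs; its box is 280 mm wide, 64 mm deep, from 128 to 302 mm above the worktop, the blue hatch fills its front. Origin on the worktop under the middle of the hatch's hinge line; x points into the cabinet, away from the robot's side, y along the hinge, z up. Position and yaw vary.
- hatch (a joint): Hinge of the blue hatch, rad: 0 closed (upright), 1.571 fully down (level, swung out towards the robot, against a stop). The hinge is stiff (0.25 N m friction; about 2 N at the eye moves it) and stays where it is left.
- hatch_hinge (a point): Middle of the hatch's hinge line, at the hatch's lower edge, 140 mm above the worktop; fixed to the cabinet, axes as dryer. The hinge axis is its y.
- hatch_eye (a point): Centre of the brass eye on the hatch's outer face: an upright ring, 28 mm inner diameter, of 6 mm bar, its hole running along the hinge line (the frame's y). It stands 34 mm off the hatch's inner face (24 mm off the outer one), 128 mm from the hinge line, midway across the hatch. Closed it is 268 mm above the worktop; with the hatch down it hangs under it, 106 mm above the worktop.
- hatch_tray (a point): Centre of the hatch's inner face, which is the tray on which the cups go when it is down: then 140 mm above the worktop. The hatch is 274 mm wide, 150 mm from hinge to free edge, 10 mm thick; side and outer lips 8 mm high leave a free area of 246 mm (along y) by 144 mm (from the hinge line). This frame turns with the hatch: its x is the inner face's normal (up when the hatch is down), y along the hinge, z from the hinge to the free edge.
- pole: Hook pole, loose, 90 g, lies level in its rest: square orange handle 95 mm long, 16 x 16 mm, then a steel shaft of 8 mm diameter whose end is bent sideways by a right angle. Origin under the handle (underside; the axis is 8 mm above it). x points along the pole to the tip end: handle from x = -40 to 55 mm, shaft to 125 mm; there the bent tip runs 34 mm towards the pole's -y, level.
- pole_tip (a point): Middle of the bent tip (8 mm round, runs along the pole's y 17 mm back to the shaft and 21 mm on to its round end, which points to -y); axes as pole. Entering the eye it moves sideways, along its -y; so the pole is held square to the hinge, level, as the hatch swings.
- pole_grip (a point): Point on the pole's axis, near its centre of mass, to grasp across the 16 mm wide handle (15 mm ahead of the pole's origin); axes as pole.
- pole_rest: Dark fixed rest for the pole, 138 x 50 mm foot, with two uprights with notches, one under the handle's rear (30 mm behind the origin, notch 22 mm wide) and one under the shaft (76 mm ahead, notch 16 mm wide). x runs along the pole, to its tip. Origin on the worktop under the pole's origin. Position and yaw vary.
- rest_seat (a point): Where the pole's origin belongs in the rest, 30 mm above the worktop; the notch walls rise 15 mm above it at the handle, 19 mm at the shaft. Axes as the rest.
- bin: Open aluminium bin, fixed, outside 166 (x) x 240 (y) x 50 mm, walls and floor 5 mm. Origin under its centre; x points to the hinge side. Two or three cups stand in it. Position and yaw vary.
- lid (a joint): Hinge of the green lid along the bin's far rim, rad: 0 closed, grows as it opens, starts at 1.4 to 1.55, at most 1.6. The hinge is stiff (0.15 to 0.2 N m friction) and stays where it is left.
- lid_hinge (a point): Middle of the lid's hinge line, 50 mm above the worktop, 83 mm from the bin's centre. This frame turns with the lid: its -x points from the hinge to the lid's free edge, y along the hinge, z is the outer face's normal (up when closed). The lid is 166 x 240 mm, 6 mm thick (z 0 to 6 mm).
- lid_handle (a point): Top of the lid's round black knob on the outer face, on the middle line, 116 mm from the hinge line; this point is 41 mm from the lid's underside. The knob is about 25 mm wide. Closed it is the top of the bin.
- cup_a: Deep drawn steel cup, open at the top, 64 mm diameter, 47 mm high, wall about 3 mm, 62 g. Origin at the centre of its underside, z up. It starts upright in the bin; it can be taken by its rim (one finger inside) or across. May be absent.
- cup_b: Deep drawn steel cup, open at the top, 64 mm diameter, 47 mm high, wall about 3 mm, 62 g. Origin at the centre of its underside, z up. It starts upright in the bin; it can be taken by its rim (one finger inside) or across. May be absent.
- cup_c: Deep drawn steel cup, open at the top, 64 mm diameter, 47 mm high, wall about 3 mm, 62 g. Origin at the centre of its underside, z up. It starts upright in the bin; it can be taken by its rim (one finger inside) or across. May be absent.
Mind the look-alikes: they are no part of the job. What is shaped like the cup_b but orange or pink is not meant.

How it is judged:
By the outcome, as a careful person would: the job done as asked, in the order asked, and still so for the second after the job is handed in, with the robot touching nothing.
Of cup_a, cup_b, cup_c only 2 to 3 are there at a start; the rules pass over those that are not, and their reading is None.
At some moment in a run one of cup_a, cup_b, cup_c may be knocked a few centimetres aside while the robot is not near it.
It also fails if it takes over 192 s, if anything falls off the work surface, if the arm or the gripper's body presses on something with over 40 N, if the wrist force passes 120 N, or if a joint passes its speed limit or range.

## Working session

There is one attempt and no reset: what is moved stays moved. The work goes in short steps, Python scripts to look and compute and a tool call to move; the robot and the scene stay as the last step left them, time stands still between calls to the robot, and variables do not carry over. Pictures are saved under pics/ and viewed, and the job is handed in when it is done.

Besides the shell and the picture viewer there is one more tool, called after "Request:" as name(argument=value, ...), one argument or row to a line, values as JSON. send_rows: Moves the arm, as the interface text tells. Its arguments: {"type":"object","properties":{"commands":{"type":"array","items":{"type":"number"}},"newtons":{"type":"number"}},"required":["commands"]}

```bash
ls; mkdir -p pics; cat > h.py <<'E'
import numpy as np, cv2
from workcell import robot, grab_frame, calibration, ticket
from scipy.spatial.transform import Rotation as R
def cam(name):
    s=robot.sense(); im,d=grab_frame(name); c=calibration(name)
    if name=='wrist':
        T=np.eye(4);T[:3,:3]=R.from_rotvec(s['tool_rot']).as_matrix();T[:3,3]=s['ee_pos']
        T=T@np.array(c['hand_eye'])
    else: T=np.array(c['T'])
    K=np.array(c['intrinsics'])
    v,u=np.mgrid[0:384,0:512]
    P=np.stack([(u-K[0,2])/K[0,0]*d,-(v-K[1,2])/K[1,1]*d,-d],-1)
    W=P@T[:3,:3].T+T[:3,3]; W[d<=0]=np.nan
    return im,d,W,K,T
def save(im,n,crop=None,sc=1.5):
    if crop: im=im[crop[1]:crop[3],crop[0]:crop[2]]
    cv2.imwrite('pics/'+n,cv2.resize(im[...,::-1],None,fx=sc,fy=sc,interpolation=cv2.INTER_CUBIC))
E
python3 - <<'E'
from h import *
print(robot.sense())
for n in ['side','top','wrist']:
    im,d,W,K,T=cam(n); save(im,n+'0.png'); np.savez(n+'0.npz',im=im,W=W)
    print(n,{k:(np.round(v,3).tolist() if not isinstance(v,str) else v) for k,v in calibration(n).items()})
E
```

```text
pics
{'clock': 0.0, 'joint_pos': array([ 9.97869583e-01,  1.59055872e-01,  1.59821983e+00, -7.23016198e-06,
        1.38621659e+00, -2.10112776e-01]), 'dq': array([ 6.39059688e-04, -2.82942035e-05, -4.17497267e-04,  8.08562842e-05,
        7.77600663e-04,  9.56163183e-04]), 'effort': array([ 1.45210503e-03, -3.85565686e+01, -3.22109914e+01,  7.01501663e-02,
        3.77737766e-02, -1.53545975e-04]), 'ee_pos': array([0.20375047, 0.53701577, 0.21362132]), 'tool_rot': array([-5.66654317e-01, -3.08933437e+00,  2.76177406e-03]), 'ft_force': array([ 0.74567688, -0.9174276 , -0.00712217]), 'ft_torque': array([-0.04700239,  0.04147535, -0.03566138]), 'width': 0.0920046947105456}
side {'intrinsics': [[477.809, 0.0, 257.799], [0.0, 477.809, 196.201], [0.0, 0.0, 1.0]], 'T': [[-0.942, 0.116, -0.314, 0.084], [-0.335, -0.352, 0.874, 1.385], [-0.009, 0.929, 0.37, 0.69], [0.0, 0.0, 0.0, 1.0]]}
top {'intrinsics': [[384.734, 0.0, 253.832], [0.0, 384.734, 197.186], [0.0, 0.0, 1.0]], 'T': [[-0.014, 0.983, -0.184, 0.302], [-1.0, -0.013, 0.004, 0.147], [0.001, 0.184, 0.983, 1.245], [0.0, 0.0, 0.0, 1.0]]}
wrist {'intrinsics': [[295.731, 0.0, 254.804], [0.0, 295.731, 192.727], [0.0, 0.0, 1.0]], 'hand_eye': [[0.001, 0.96, 0.28, 0.079], [1.0, -0.0, -0.001, 0.0], [-0.001, 0.28, -0.96, -0.171], [0.0, 0.0, 0.0, 1.0]]}
```

View pics/top0.png

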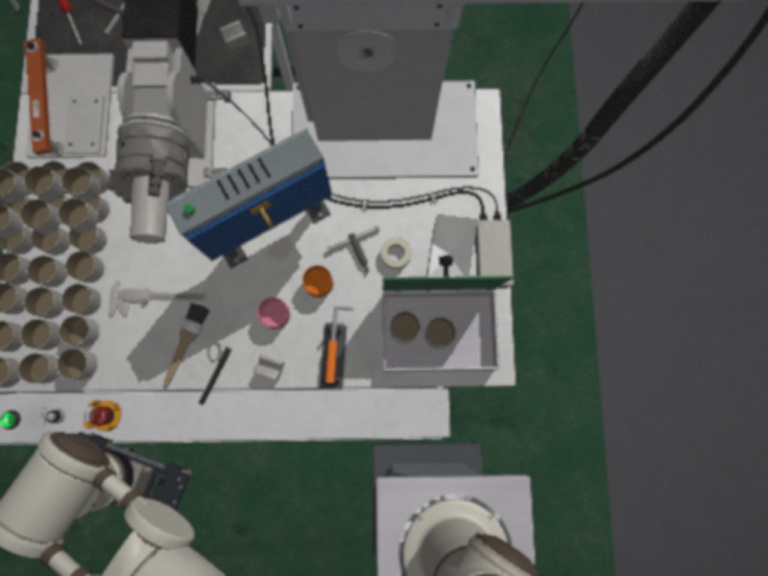

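View pics/side0.png

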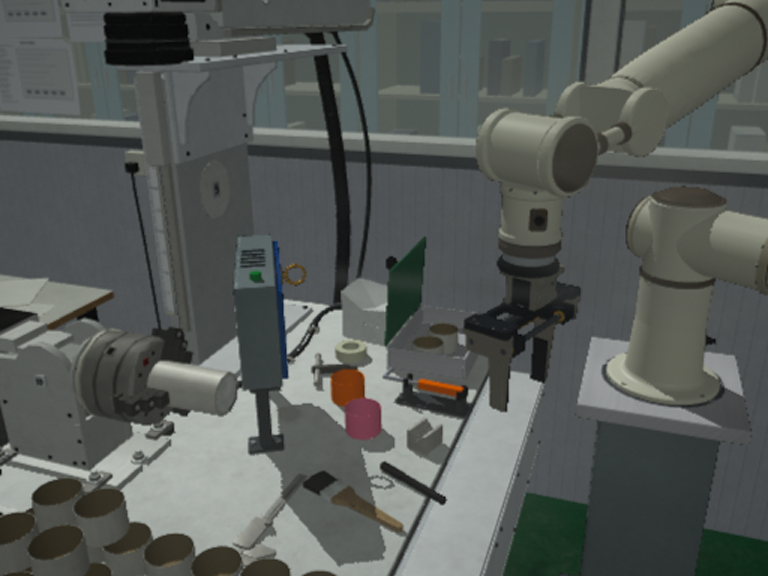

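View pics/wrist0.png

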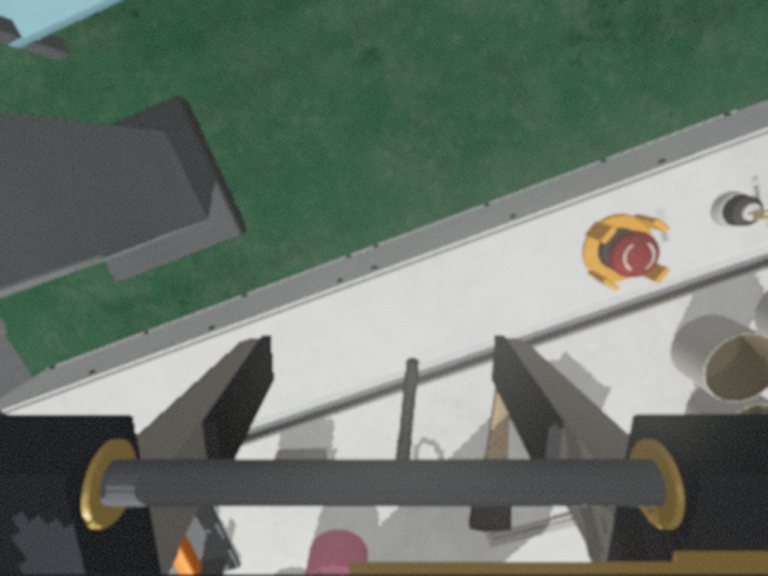

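Top view (shown at 1.5x): the hatch is blue at (265,215) with its eye at (262,213). The orange-handled pole is in its rest at (332,350), tip at (340,310). The bin is at (440,330) with two steel cups at (405,325) and (440,332). Not wanted: the orange cup (318,280), the pink cup (273,312), the cup stock at left (40,270), and the white ring (397,252). The red-orange lever at (38,95) and the brush at (185,345) could be taken for the pole. Now I'll measure.

```bash
python3 - <<'E'
from h import *
im=np.load('top0.npz')['im'];W=np.load('top0.npz')['W']
save(im,'t_pole.png',(195,195,345,265),5)
save(im,'t_dry.png',(100,80,235,185),5)
sd=np.load('side0.npz'); ims,Ws=sd['im'],sd['W']
save(ims,'s_pole.png',(250,230,330,280),8)
save(ims,'s_eye.png',(140,140,230,310),4)
hsv=cv2.cvtColor(im,cv2.COLOR_RGB2HSV)
def stats(m,W,n):
    p=W[m];p=p[~np.isnan(p[:,0])]
    print(n,len(p),np.round(p.min(0),3),np.round(p.max(0),3),np.round(np.median(p,0),3)); return p
H,S,V=[hsv[...,i].astype(int) for i in range(3)]
# worktop check
print('table',W[250,150],W[180,215])
u,v=np.meshgrid(np.arange(512),np.arange(384))
# pole handle
m=(H<18)&(S>180)&(V>120)&(u>210)&(u<230)&(v>220)&(v<260); p=stats(m,W,'handle')
c=cv2.minAreaRect(p[:,:2].astype(np.float32)*1000);print(c)
# shaft/tip
m=(W[...,2]>0.028)&(u>210)&(u<240)&(v>198)&(v<262);p=stats(m,W,'pole/rest high')
for vv in range(200,262,3):
    r=[(uu,*np.round(W[vv,uu],3)) for uu in range(212,238) if W[vv,uu,2]>0.022]
    if r: print(vv,r[0],r[-1],len(r))
# hatch blue
m=(H>100)&(H<130)&(S>100)&(u>115)&(u<225)&(v>100)&(v<180);p=stats(m,W,'blue')
# dryer top
m=(W[...,2]>0.285)&(W[...,2]<0.315)&(u>105)&(u<225)&(v>80)&(v<180);p=stats(m,W,'dtop')
c=cv2.minAreaRect(p[:,:2].astype(np.float32)*1000);print(c,cv2.boxPoints(c))
# bin rim
m=(W[...,2]>0.042)&(W[...,2]<0.056)&(u>250)&(u<345)&(v>185)&(v<255);p=stats(m,W,'rim')
c=cv2.minAreaRect(p[:,:2].astype(np.float32)*1000);print(c,cv2.boxPoints(c))
m=(H>45)&(H<95)&(S>80)&(u>250)&(u<345)&(v>165)&(v<200);p=stats(m,W,'lid')
E
```

```text
table [0.36630917 0.4769961  0.00279999] [0.59070672 0.26886145 0.01489471]
handle 133 [0.349 0.24  0.005] [0.43  0.259 0.05 ] [0.389 0.249 0.046]
((389.17291259765625, 248.42416381835938), (14.974099159240723, 81.01654815673828), 85.41154479980469)
pole/rest high 285 [0.34  0.206 0.028] [0.506 0.268 0.052] [0.411 0.246 0.044]
206 (222, np.float64(0.5), np.float64(0.244), np.float64(0.041)) (234, np.float64(0.499), np.float64(0.206), np.float64(0.041)) 13
209 (222, np.float64(0.49), np.float64(0.244), np.float64(0.041)) (223, np.float64(0.49), np.float64(0.24), np.float64(0.041)) 2
212 (222, np.float64(0.481), np.float64(0.244), np.float64(0.039)) (223, np.float64(0.48), np.float64(0.24), np.float64(0.043)) 2
215 (221, np.float64(0.471), np.float64(0.247), np.float64(0.042)) (223, np.float64(0.471), np.float64(0.241), np.float64(0.039)) 3
218 (218, np.float64(0.461), np.float64(0.256), np.float64(0.046)) (223, np.float64(0.461), np.float64(0.24), np.float64(0.044)) 4
221 (218, np.float64(0.451), np.float64(0.255), np.float64(0.05)) (226, np.float64(0.451), np.float64(0.23), np.float6
[... 1571 characters left out ...]
p.float64(0.05)) 5
blue 1943 [0.584 0.242 0.141] [0.722 0.476 0.295] [0.647 0.364 0.239]
dtop 3170 [0.582 0.24  0.285] [0.778 0.514 0.315] [0.676 0.376 0.301]
((664.6282958984375, 366.99810791015625), (111.50314331054688, 279.8968200683594), 29.35145378112793) [[547.43567 461.65378]
 [684.6315  217.68747]
 [781.8209  272.34244]
 [644.6251  516.3087 ]]
rim 539 [ 0.368 -0.121  0.042] [0.548 0.141 0.056] [0.451 0.018 0.05 ]
((458.1400146484375, 10.168754577636719), (179.1058807373047, 261.63189697265625), 0.07401900738477707) [[ 368.41815  140.8689 ]
 [ 368.75616 -120.76278]
 [ 547.8619  -120.53139]
 [ 547.52386  141.10028]]
lid 544 [ 0.522 -0.359 -0.811] [0.853 0.134 0.221] [0.527 0.007 0.168]
```

View pics/t_pole.png

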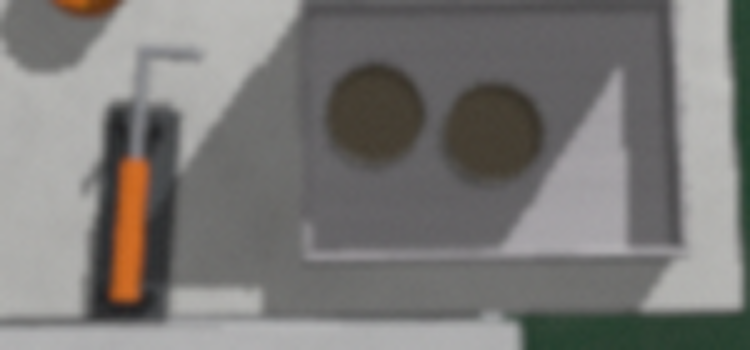

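View pics/t_dry.png

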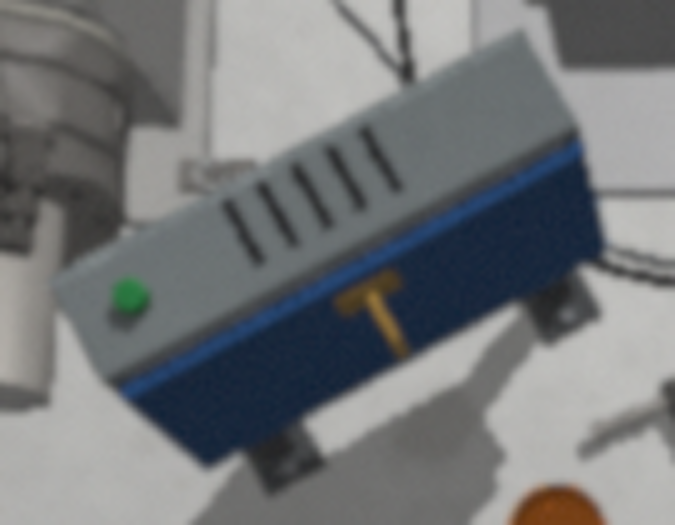

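View pics/s_pole.png

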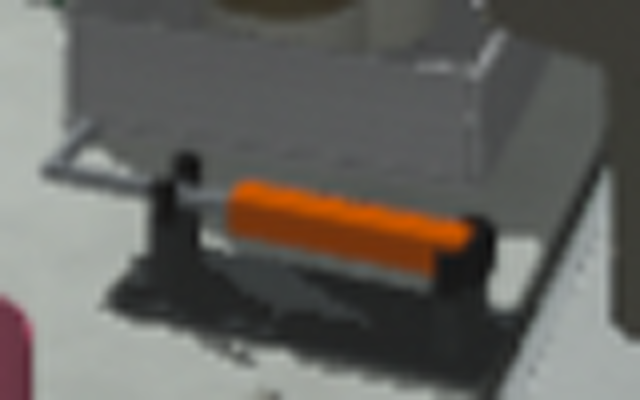

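View pics/s_eye.png

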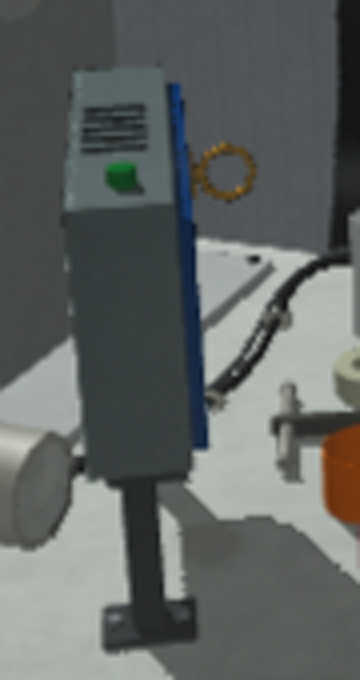

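Crops: the pole tip bends to the right in the image (world -y), and two steel cups stand in the bin. The eye stands off the blue hatch facing the robot, and the hatch is upright. Next I'll fit planes to get precise poses.

```bash
python3 - <<'E'
from h import *
u,v=np.meshgrid(np.arange(512),np.arange(384))
def load(n): f=np.load(n+'0.npz'); return f['im'],f['W'],cv2.cvtColor(f['im'],cv2.COLOR_RGB2HSV).astype(int)
im,W,h=load('top')
m=(h[...,0]>100)&(h[...,0]<130)&(h[...,1]>150)&(u>115)&(u<225)&(v>100)&(v<180)
m=cv2.erode(m.astype(np.uint8),np.ones((3,3)))>0
p=W[m]; p=p[(p[:,2]>.15)&(p[:,2]<.285)]
for i in range(4):
    c=p.mean(0);n=np.linalg.svd(p-c,full_matrices=False)[2][2]; r=(p-c)@n; p=p[abs(r)<2.5*r.std()+1e-4]
n*=np.sign(n[0]); print('hatch plane n',n,'c',c,'std',r.std(),len(p)); psi=np.arctan2(n[1],n[0]);print('yaw',np.degrees(psi))
ex=np.array([np.cos(psi),np.sin(psi)]);ey=np.array([-ex[1],ex[0]])
m2=(h[...,0]>100)&(h[...,0]<130)&(h[...,1]>120)&(u>115)&(u<225)&(v>100)&(v<180)
q=W[m2];q=q[~np.isnan(q[:,0])]; s=q[:,:2]@ey; x=q[:,:2]@ex; ok=abs(x-c[:2]@ex)<.012; print('y range',s[ok].min(),s[ok].max(), np.percentile(s[ok],[1,99]), 'face x',c[:2]@ex)
# top of box
m3=(abs(W[...,2]-.302)<.006)&(u>105)&(u<225)&(v>80)&(v<180)&(h[...,1]<90)
q=W[m3][:,:2]; r=cv2.minAreaRect((q*1000).astype(np.float32));print(r)
sx=q@ex;sy=q@ey;print('box top x',np.percentile(sx,[.5,1,50,99,99.5]),'y',np.percentile(sy,[.5,1,50,99,99.5]))
# brass
for nme,box in [('top',(150,110,200,165)),('side',(185,170,210,195))]:
    im,W,h=load(nme)
    m=(h[...,0]>8)&(h[...,0]<28)&(h[...,1]>110)&(u>box[0])&(u<box[2])&(v>box[1])&(v<box[3])
    q=W[m];q=q[~np.isnan(q[:,0])]; q=q[q[:,2]>.2]
    e=np.c_[q[:,:2]@ex,q[:,:2]@ey,q[:,2]]
    # fit circle center of those standing off >8mm
    print(nme,len(q),'min',e.min(0),'max',e.max(0),'med',np.median(e,0))
# floor of bin, rim
E
```

```text
hatch plane n [ 0.87427362  0.48489978 -0.02275605] c [0.64507654 0.36459534 0.22810682] std 0.0008100735741460527 9
yaw 29.014135415617595
y range -0.13648390134078367 0.12921932521801882 [-0.13197526  0.12530719] face x 0.7409574745044192
((684.0844116210938, 377.9393310546875), (66.86026000976562, 279.8968505859375), 29.351455688476562)
box top x [0.74894973 0.74925988 0.78000288 0.81358361 0.81408155] y [-0.13947809 -0.13802128 -0.00105     0.13523256  0.13661263]
top 58 min [ 0.70045439 -0.01800524  0.20092804] max [0.74107846 0.01125623 0.28860992] med [ 0.73581955 -0.00316056  0.27697174]
side 66 min [ 0.6981858  -0.00163829  0.24999524] max [0.73743418 0.02160671 0.28626451] med [0.71877352 0.00309919 0.2689716 ]
```

```bash
python3 - <<'E'
from h import *
s=robot.sense(); print(R.from_rotvec(s['tool_rot']).as_matrix().round(3))
u,v=np.meshgrid(np.arange(512),np.arange(384))
f=np.load('top0.npz');im,W=f['im'],f['W'];h=cv2.cvtColor(im,cv2.COLOR_RGB2HSV).astype(int)
m=(h[...,0]>100)&(h[...,0]<130)&(h[...,1]>150)&(u>115)&(u<225)&(v>100)&(v<180)
m=cv2.erode(m.astype(np.uint8),np.ones((3,3)))>0
p=W[m]; p=p[(p[:,2]>.15)&(p[:,2]<.285)]
best=None
rng=np.random.default_rng(0)
for i in range(500):
    a=p[rng.choice(len(p),3,False)];n=np.cross(a[1]-a[0],a[2]-a[0]);n/=np.linalg.norm(n)+1e-12
    k=abs((p-a[0])@n)<.003
    if best is None or k.sum()>best.sum():best=k
q=p[best];c=q.mean(0);n=np.linalg.svd(q-c,full_matrices=False)[2][2];n*=np.sign(n[0]);print(len(p),best.sum(),n,c,np.degrees(np.arctan2(n[1],n[0])))
# top long edge yaw
# lid and bin
m=(abs(W[...,2]-.05)<.006)&(u>250)&(u<345)&(v>190)&(v<255)
q=W[m]
for nm,sel in [('front',q[:,0]<.385),('left',(q[:,1]>.115)&(q[:,0]>.39)&(q[:,0]<.52)),('right',(q[:,1]<-.1)&(q[:,0]>.39)&(q[:,0]<.52))]:
    a=q[sel]; print(nm,len(a),a.min(0).round(3),a.max(0).round(3)); 
    if len(a)>2:
        if nm=='front': print(np.polyfit(a[:,1],a[:,0],1))
        else: print(np.polyfit(a[:,0],a[:,1],1))
# cups: rim height 52
m=(W[...,2]>.048)&(W[...,2]<.06)&(u>258)&(u<315)&(v>203)&(v<235); print(len(W[m]))
for vv in range(206,234,3): print(vv,[round(float(W[vv,uu,2])*1000) for uu in range(258,308,2)])
E
```

```text
[[-0.935  0.355 -0.001]
 [ 0.355  0.935 -0.001]
 [ 0.    -0.001 -1.   ]]
9 9 [ 0.87427362  0.48489978 -0.02275605] [0.64507654 0.36459534 0.22810682] 29.014135415617595
front 147 [ 0.368 -0.098  0.044] [0.384 0.141 0.054]
[0.00410992 0.37200338]
left 66 [0.39  0.117 0.044] [0.52  0.141 0.055]
[-0.01458911  0.14373427]Traceback (most recent call last):
  File "<stdin>", line 20, in <module>
    return umr_minimum(a, axis, None, out, keepdims, initial, where)
ValueError: zero-size array to reduction operation minimum which has no identity
```

Request:
send_rows(
  commands=[0.5, -0.8, 0.6, 0, 0, 0, 91, 0.5, -0.9, 0.6, 0, 0, 0, 91, 0.5, -0.9, 0.2, 0, 0, 0, 91, 0.5, -0.9, 0, 0, 0, 0, 91, 0.3, -0.9, 0, 0, 0, 0, 91, 0.1, -0.4, 0, 0, 0, 0, 91, 0, 0, 0, 0, 0, 0, 91],
)

```text
clock: 1.02
ee_pos: [0.3424, 0.2589, 0.2914]
tool_rot: [-0.572, -3.089, -0.0]
ft_force: [0.4, 0.2, -0.1]
width: 0.0911
```

Request:
send_rows(
  commands=[0, 0, 0, 0, 0, 0.8, 91, 0, 0, 0, 0, 0, 0.8, 91, 0, 0, 0, 0, 0, 0, 91],
)

```text
clock: 1.4
ee_pos: [0.3416, 0.261, 0.2913]
tool_rot: [-0.131, -3.138, -0.0]
ft_force: [-0.3, -0.1, 0.3]
width: 0.0908
```

```bash
python3 - <<'E'
from h import *
print(robot.sense()['joint_pos'].round(3))
im,d,W,K,T=cam('wrist'); save(im,'w1.png'); np.savez('wrist1.npz',im=im,W=W)
E
```

```text
[ 0.369 -0.277  1.863  0.     1.556 -1.118]
```

View pics/w1.png

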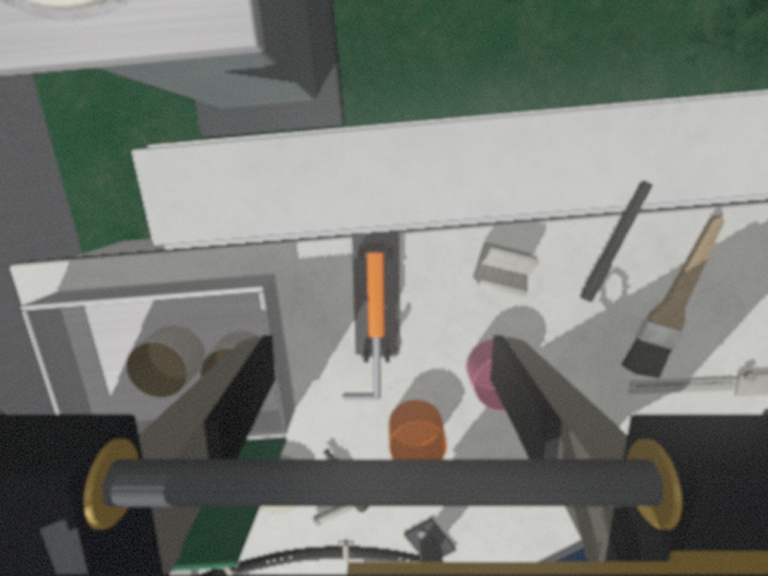

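The wrist view shows the pole in its rest, with the handle from (375,252) to (376,337) and the tip bent left at (345,395). The bin is at left with the two steel cups.

```bash
python3 - <<'E'
from h import *
f=np.load('wrist1.npz');im,W=f['im'],f['W'];h=cv2.cvtColor(im,cv2.COLOR_RGB2HSV).astype(int)
u,v=np.meshgrid(np.arange(512),np.arange(384))
m=(h[...,0]<20)&(h[...,1]>150)&(u>235)&(u<265)&(v>160)&(v<232)
p=W[m];print(p.min(0),p.max(0),np.median(p,0))
print(cv2.minAreaRect((p[:,:2]*1000).astype(np.float32)))
for vv in range(168,230,6):
    a=np.where(m[vv])[0]
    if len(a): q=W[vv,a]; print(vv,a[0],a[-1],q.mean(0).round(4))
# shaft, tip
for vv in (228,234,240,246,252,256,260):
    a=[k for k in range(225,262) if W[vv,k,2]>.03]
    if a: q=W[vv,a];print(vv,a[0],a[-1],q.mean(0).round(4),q[0].round(4),q[-1].round(4))
for uu in (232,236,240,244):
    a=[k for k in range(255,272) if W[k,uu,2]>.03]
    if a: q=W[a,uu];print('tip',uu,a[0],a[-1],q.mean(0).round(4))
E
```

```text
[nan nan nan] [nan nan nan] [nan nan nan]
((389.8673095703125, 251.40858459472656), (12.647887229919434, 83.60443115234375), 83.16620635986328)
174 245 254 [0.3555 0.2527 0.0467]
180 245 254 [0.3644 0.2519 0.0465]
186 245 254 [0.3733 0.2511 0.0465]
192 245 254 [nan nan nan]
198 246 254 [0.3916 0.2502 0.0464]
204 246 254 [0.4009 0.2494 0.0464]
210 246 254 [0.41   0.2486 0.0471]
216 246 255 [0.4197 0.2485 0.0468]
222 246 255 [0.4294 0.2477 0.0466]
228 248 253 [0.4413 0.2466 0.0415] [0.4411 0.2427 0.0411] [0.4431 0.2503 0.038 ]
234 242 259 [0.4517 0.2456 0.0405] [0.4501 0.2326 0.0415] [0.4516 0.2588 0.0431]
240 242 259 [0.459  0.2446 0.0463] [0.4568 0.2323 0.0487] [0.4588 0.2582 0.0493]
246 249 253 [0.4715 0.2447 0.0418] [0.4712 0.2416 0.0418] [0.4727 0.2477 0.0399]
252 249 253 [0.4817 0.2438 0.042 ] [0.4818 0.2407 0.0412] [0.4822 0.247  0.0416]
256 249 253 [0.4888 0.2432 0.0418] [0.4892 0.24   0.0406] [0.4899 0.2463 0.0402]
260 249 253 [0.4957 0.2426 0.042 ] [0.495  0.2395 0.0428] [0.4966 0.2457 0.0408]
tip 232 262 266 [0.5006 0.2118 0.0413]
tip 236 261 266 [0.5004 0.2182 0.041 ]
tip 240 261 266 [0.5008 0.2246 0.0414]
tip 244 261 266 [0.5016 0.2309 0.0408]
```

Request:
send_rows(
  commands=[0.46, -0.1, 0, 0, 0, 0.07, 40, 0.46, -0.09, -0.4, 0, 0, 0, 40, 0, 0, -0.7, 0, 0, 0, 40, 0, 0, -0.8, 0, 0, 0, 40, 0, 0, -0.8, 0, 0, 0, 40, 0, 0, -0.6, 0, 0, 0, 40, 0, 0, 0, 0, 0, 0, 40],
)

```text
clock: 2.33
ee_pos: [0.3945, 0.2483, 0.0908]
tool_rot: [-0.114, -3.133, 0.003]
ft_force: [-0.3, 0.7, 0.7]
width: 0.0398
```

```bash
python3 - <<'E'
from h import *
im,d,W,K,T=cam('wrist'); save(im,'w2.png')
E
```

```text
(no output)
```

View pics/w2.png

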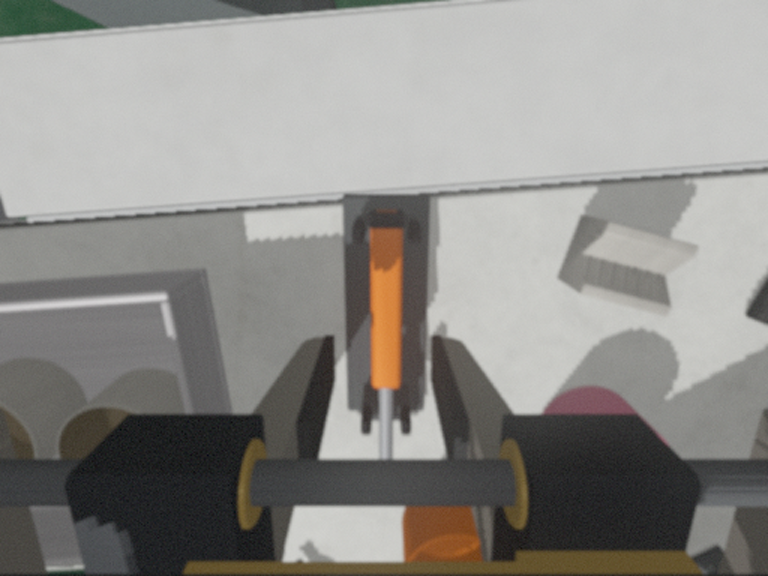

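Handle is centred between the open fingers. Going down.

Request:
send_rows(
  commands=[0.03, 0.02, -0.6, 0, 0, 0, 40, 0, 0, -0.5, 0, 0, 0, 40, 0, 0, 0, 0, 0, 0, 40, 0, 0, 0, 0, 0, 0, 40],
)

```text
clock: 2.88
ee_pos: [0.4009, 0.2505, 0.0298]
tool_rot: [0.112, 3.136, 0.002]
ft_force: [0.4, -0.3, 0.6]
width: 0.0398
```

Request:
send_rows(
  commands=[-0.03, 0, -0.1, 0, 0, 0, 40, 0, 0, 0, 0, 0, 0, 40, 0, 0, 0, 0, 0, 0, 10, 0, 0, 0, 0, 0, 0, 10, 0, 0, 0, 0, 0, 0, 10, 0, 0, 0, 0, 0, 0, 10, 0, 0, 0, 0, 0, 0, 10],
  newtons=50,
)

```text
clock: 3.75
ee_pos: [0.3973, 0.2498, 0.0216]
tool_rot: [0.112, 3.139, 0.0]
ft_force: [0.2, -0.5, 1.2]
width: 0.0153
```

Request:
send_rows(
  commands=[0, 0, 0.2, 0, 0, 0, 10, 0, 0, 0.5, 0, 0, 0, 10, 0, 0, 0.7, 0, 0, 0, 10, 0, 0, 0.8, 0, 0, 0, 10, 0, 0, 0.8, 0, 0, 0, 10, 0, 0, 0.8, 0, 0, 0, 10, 0, 0, 0, 0, 0, 0, 10],
)

```text
clock: 4.62
ee_pos: [0.3995, 0.2506, 0.2546]
tool_rot: [0.111, 3.131, 0.005]
ft_force: [0.4, -0.4, -1.6]
width: 0.0157
```

```bash
python3 - <<'E'
from h import *
for n in ['wrist','top','side']:
    im,d,W,K,T=cam(n); save(im,n+'3.png'); np.savez(n+'3.npz',im=im,W=W)
E
```

```text
(no output)
```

View pics/wrist3.png

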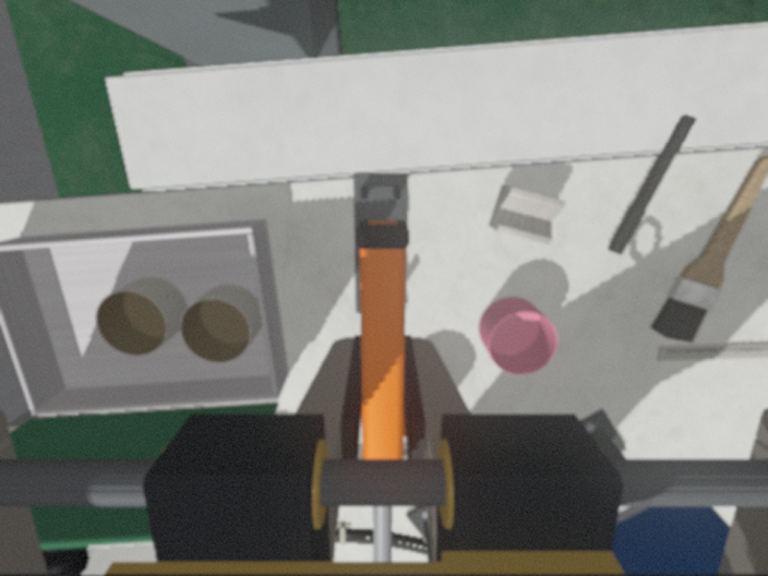

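View pics/side3.png

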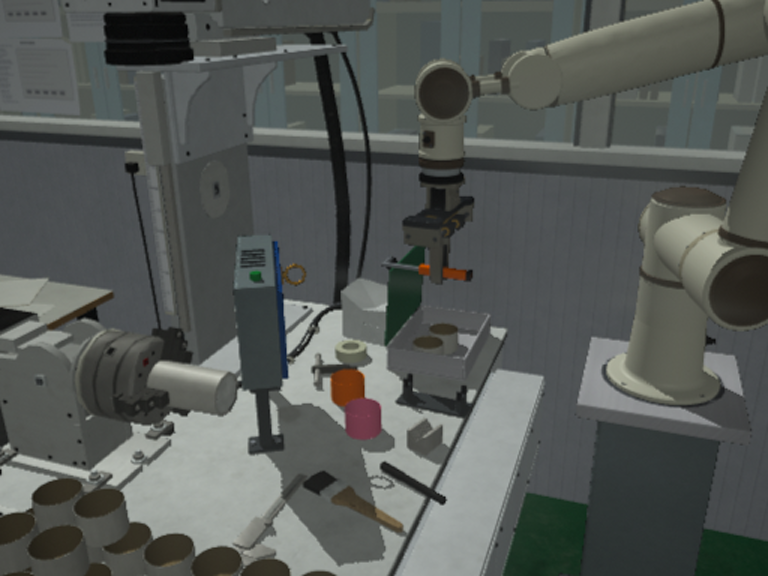

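Request:
send_rows(
  commands=[0, 0, 0, 0, 0, 0.8, 10, 0, 0, 0, 0, 0, 0.9, 10, 0.2, 0.2, 0, 0, 0, 0.9, 10, 0.4, 0.4, 0, 0, 0, 0.73, 10, 0.4, 0.5, 0, 0, 0, 0, 10, 0.2, 0.27, 0, 0, 0, 0, 10, 0, 0, 0, 0, 0, 0, 10, 0, 0, 0, 0, 0, 0, 10],
)

```text
clock: 5.78
ee_pos: [0.4683, 0.3313, 0.2482]
tool_rot: [0.791, -3.037, 0.001]
ft_force: [0.0, -0.9, -0.2]
width: 0.0156
```

```bash
python3 - <<'E'
from h import *
a=np.radians(29.2);ex=np.array([np.cos(a),np.sin(a)]);ey=np.array([-ex[1],ex[0]])
u,v=np.meshgrid(np.arange(512),np.arange(384))
for n in ['wrist','top','side']:
    im,d,W,K,T=cam(n); np.savez(n+'4.npz',im=im,W=W)
    if n=='top': save(im,'top4.png',(120,80,280,220),5)
    if n=='side': save(im,'side4.png',(140,120,340,270),4)
    if n=='wrist': save(im,'wrist4.png')
for nme,box in [('top',(150,110,200,165)),('side',(185,170,210,195))]:
    f=np.load(nme+'3.npz');im,W=f['im'],f['W'];h=cv2.cvtColor(im,cv2.COLOR_RGB2HSV).astype(int)
    m=(h[...,0]>8)&(h[...,0]<28)&(h[...,1]>110)&(u>box[0])&(u<box[2])&(v>box[1])&(v<box[3])
    q=W[m];q=q[~np.isnan(q[:,0])]; q=q[q[:,2]>.2]
    e=np.c_[q[:,:2]@ex,q[:,:2]@ey,q[:,2]]; e=e[e[:,0]<.731]
    print(nme,len(e),e.min(0),e.max(0),np.median(e,0))
s=robot.sense();print(s['ee_pos'],s['tool_rot'])
M=R.from_rotvec(s['tool_rot']).as_matrix();print(np.degrees(np.arctan2(-M[0,1],M[1,1])))
E
```

```text
top 21 [ 0.70055269 -0.00713419  0.25345992] [ 0.72956036 -0.00260769  0.28897216] [ 0.71434076 -0.0049704   0.28410783]
side 51 [ 0.69787348 -0.0044638   0.24941976] [0.72978581 0.00622699 0.28721503] [0.714544   0.00078849 0.26548688]
[0.46875416 0.33139245 0.24935001] [ 7.91492049e-01 -3.03970010e+00  2.67472230e-04]
29.189743971354545
```

View pics/top4.png

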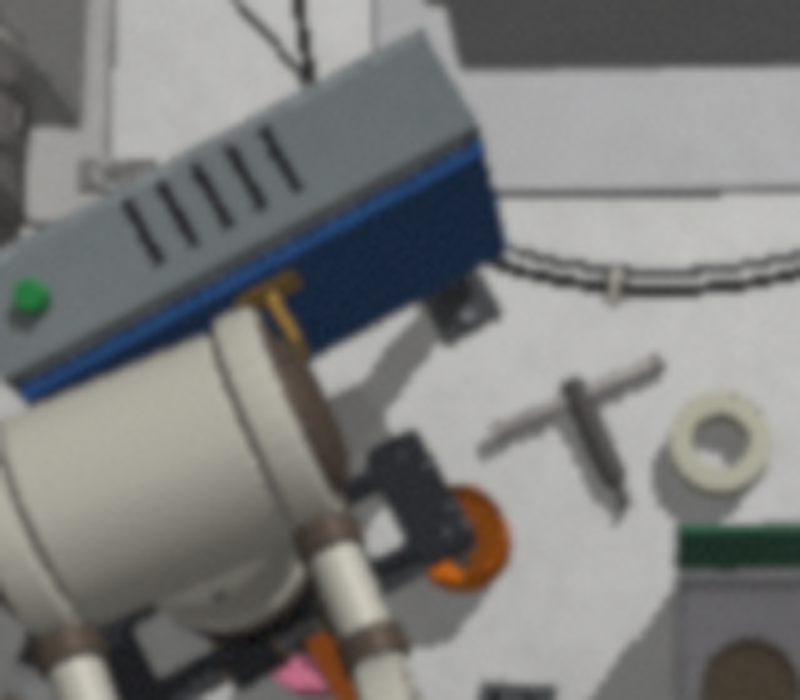

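View pics/side4.png

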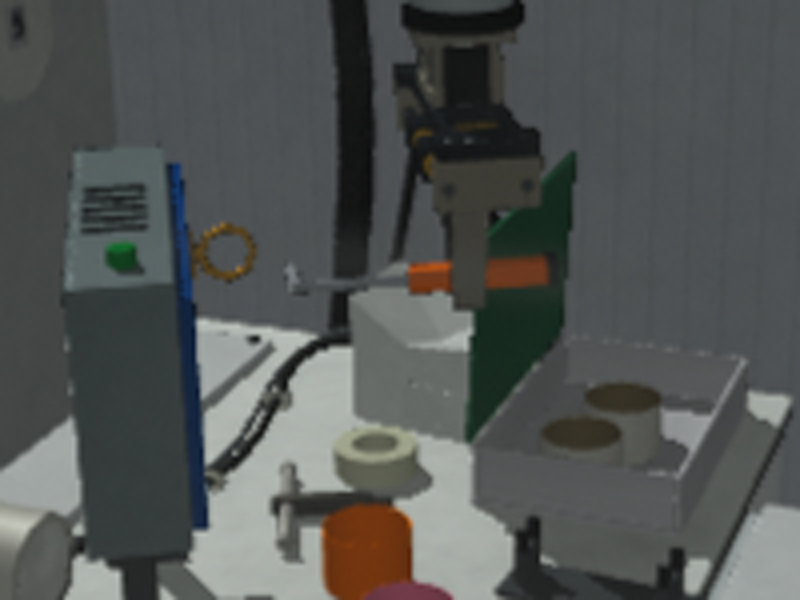

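View pics/wrist4.png

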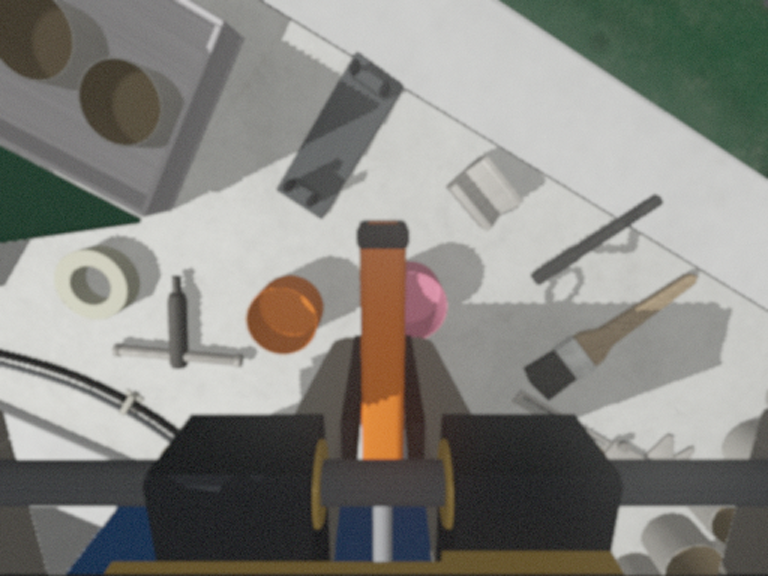

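Side crop: the tip is at about (293,278), just right of and slightly below the eye at (226,250). I'll measure both with the same camera.

```bash
python3 - <<'E'
from h import *
a=np.radians(29.2);ex=np.array([np.cos(a),np.sin(a)]);ey=np.array([-ex[1],ex[0]])
f=np.load('side4.npz');W=f['W'];im=f['im']
c=lambda p:np.r_[p[:2]@ex,p[:2]@ey,p[2]].round(4)
pts=[]
for vv in range(184,196):
    for uu in range(208,244):
        w=W[vv,uu]
        if w[2]>.2 and .2<w[0]<.75 and w[1]>.2: pts.append((uu,vv,*c(w)))
pts=np.array(pts)
for uu in range(208,244,2):
    q=pts[pts[:,0]==uu]
    if len(q): print(uu,q[:,1].min(),q[:,1].max(),q[:,2:].mean(0).round(4))
s=robot.sense();print('tcp',c(s['ee_pos']))
E
```

```text
212 186.0 192.0 [0.6789 0.0477 0.2654]
214 188.0 193.0 [0.6747 0.0566 0.2645]
216 190.0 193.0 [0.6704 0.0644 0.2644]
218 190.0 192.0 [0.6652 0.0622 0.2645]
220 190.0 192.0 [0.6604 0.0637 0.2647]
222 190.0 192.0 [0.6554 0.0628 0.264 ]
224 190.0 192.0 [0.6505 0.0638 0.264 ]
226 190.0 192.0 [0.6456 0.065  0.2641]
228 190.0 192.0 [0.6407 0.0653 0.2639]
230 189.0 192.0 [0.6357 0.0648 0.2646]
232 189.0 191.0 [0.6308 0.0662 0.2662]
234 189.0 191.0 [0.6257 0.0652 0.2654]
236 189.0 191.0 [0.6206 0.0647 0.2649]
238 189.0 191.0 [0.6159 0.0668 0.2653]
240 189.0 191.0 [0.6107 0.0655 0.2644]
242 186.0 193.0 [0.606  0.0675 0.2662]
tcp [0.5709 0.0606 0.2494]
```

Request:
send_rows(
  commands=[0.31, 0.173, 0.04, 0, 0, 0, 10, 0.31, 0.173, 0, 0, 0, 0, 10, 0, 0, 0, 0, 0, 0, 10, 0, 0, 0, 0, 0, 0, 10],
)

```text
clock: 6.42
ee_pos: [0.5059, 0.3523, 0.2519]
tool_rot: [0.792, -3.04, 0.0]
ft_force: [0.1, -0.1, -1.4]
width: 0.0154
```

```bash
cat > chk.py <<'E'
from h import *
import sys
a=np.radians(29.2);ex=np.array([np.cos(a),np.sin(a)]);ey=np.array([-ex[1],ex[0]])
c=lambda p:np.r_[p[:2]@ex,p[:2]@ey,p[2]].round(4)
s=robot.sense();print('tcp',c(s['ee_pos']),s['ft_force'].round(1),s['width'],s['clock'])
n=sys.argv[1]
im,d,W,K,T=cam('side'); save(im,f'side{n}.png',(140,120,340,270),4)
E
python3 chk.py 5
```

```text
tcp [0.6135 0.0608 0.2519] [ 0.1 -0.1 -1.4] 0.015385432864074629 6.425
```

View pics/side5.png

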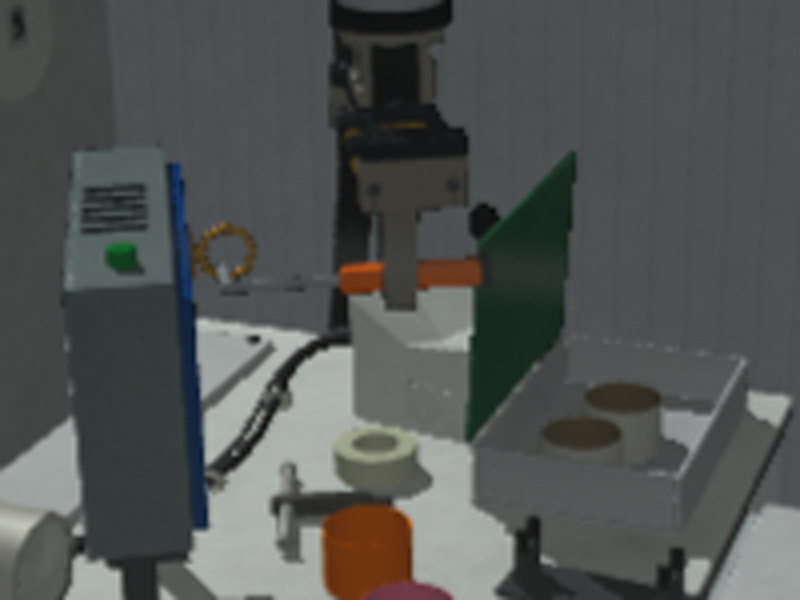

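Request:
send_rows(
  commands=[0.12, -0.22, 0, 0, 0, 0, 10, 0.12, -0.22, 0, 0, 0, 0, 10, 0.126, -0.215, 0, 0, 0, 0, 10, 0, 0, 0, 0, 0, 0, 10, 0, 0, 0, 0, 0, 0, 10],
)

```text
clock: 7.1
ee_pos: [0.5284, 0.3134, 0.2519]
tool_rot: [0.792, -3.04, -0.0]
ft_force: [-1.0, 0.0, -1.7]
width: 0.0156
```

```bash
python3 chk.py 6
```

```text
tcp [0.6142 0.0158 0.2519] [-1.   0.  -1.7] 0.015577825554117042 7.1
```

View pics/side6.png

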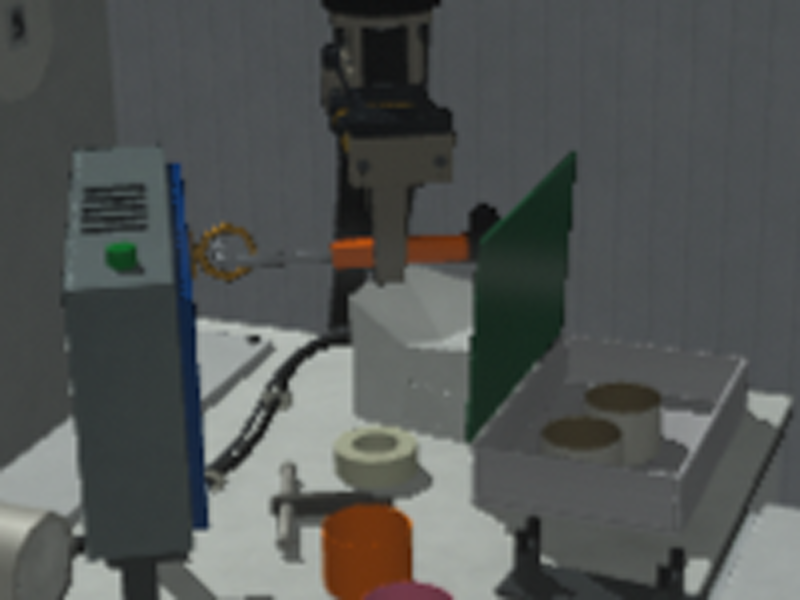

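The tip is inside the ring: the shaft crosses it at (222,252). Next, the arc increments.

```bash
python3 - <<'E'
import numpy as np
a=np.radians(29.2);o=-np.array([np.cos(a),np.sin(a)])
th=np.r_[np.arange(0,41)*0.0405]
P=np.c_[np.outer(.128*np.sin(th)+.034*np.cos(th),o),.128*np.cos(th)-.034*np.sin(th)]/.06
D=np.diff(np.round(P,3),axis=0)
for i in range(0,40,8): print(i,th[min(i+8,40)].round(3),', '.join(', '.join(f'{x:.3f}' for x in r)+', 0, 0, 0, 10' for r in D[i:i+8]))
E
```

```text
0 0.324 -0.075, -0.042, -0.024, 0, 0, 0, 10, -0.074, -0.042, -0.029, 0, 0, 0, 10, -0.073, -0.041, -0.031, 0, 0, 0, 10, -0.072, -0.040, -0.035, 0, 0, 0, 10, -0.070, -0.039, -0.038, 0, 0, 0, 10, -0.069, -0.039, -0.042, 0, 0, 0, 10, -0.068, -0.038, -0.044, 0, 0, 0, 10, -0.066, -0.036, -0.048, 0, 0, 0, 10
8 0.648 -0.064, -0.036, -0.051, 0, 0, 0, 10, -0.062, -0.035, -0.054, 0, 0, 0, 10, -0.061, -0.034, -0.056, 0, 0, 0, 10, -0.058, -0.033, -0.059, 0, 0, 0, 10, -0.056, -0.031, -0.062, 0, 0, 0, 10, -0.054, -0.030, -0.065, 0, 0, 0, 10, -0.052, -0.029, -0.067, 0, 0, 0, 10, -0.049, -0.028, -0.069, 0, 0, 0, 10
16 0.972 -0.047, -0.026, -0.072, 0, 0, 0, 10, -0.044, -0.024, -0.073, 0, 0, 0, 10, -0.042, -0.024, -0.076, 0, 0, 0, 10, -0.039, -0.021, -0.077, 0, 0, 0, 10, -0.036, -0.021, -0.080, 0, 0, 0, 10, -0.033, -0.018, -0.081, 0, 0, 0, 10, -0.031, -0.017, -0.082, 0, 0, 0, 10, -0.027, -0.016, -0.084, 0, 0, 0, 10
24 1.296 -0.025, -0.013, -0.085, 0, 0, 0, 10, -0.021, -0.012, -0.085, 0, 0, 0, 10, -0.018, -0.010, -0.087, 0, 0, 0, 10, -0.016, -0.009, -0.088, 0, 0, 0, 10, -0.012, -0.007, -0.088, 0, 0, 0, 10, -0.009, -0.005, -0.089, 0, 0, 0, 10, -0.006, -0.003, -0.089, 0, 0, 0, 10, -0.003, -0.002, -0.090, 0, 0, 0, 10
32 1.62 0.001, 0.000, -0.089, 0, 0, 0, 10, 0.003, 0.002, -0.089, 0, 0, 0, 10, 0.007, 0.004, -0.089, 0, 0, 0, 10, 0.010, 0.006, -0.089, 0, 0, 0, 10, 0.013, 0.007, -0.088, 0, 0, 0, 10, 0.016, 0.009, -0.088, 0, 0, 0, 10, 0.019, 0.011, -0.086, 0, 0, 0, 10, 0.022, 0.012, -0.086, 0, 0, 0, 10
```

Request:
send_rows(
  commands=[-0.075, -0.042, -0.024, 0, 0, 0, 10, -0.074, -0.042, -0.029, 0, 0, 0, 10, -0.073, -0.041, -0.031, 0, 0, 0, 10, -0.072, -0.04, -0.035, 0, 0, 0, 10, -0.07, -0.039, -0.038, 0, 0, 0, 10, -0.069, -0.039, -0.042, 0, 0, 0, 10, -0.068, -0.038, -0.044, 0, 0, 0, 10, -0.066, -0.036, -0.048, 0, 0, 0, 10],
  newtons=60,
)

```text
clock: 8.15
ee_pos: [0.4942, 0.2943, 0.2344]
tool_rot: [-0.792, 3.04, -0.0]
ft_force: [2.1, 1.6, -0.8]
width: 0.0152
```

```bash
python3 chk.py 7
```

```text
tcp [0.5749 0.0158 0.2344] [ 2.1  1.6 -0.8] 0.01519684961505516 8.15
```

View pics/side7.png

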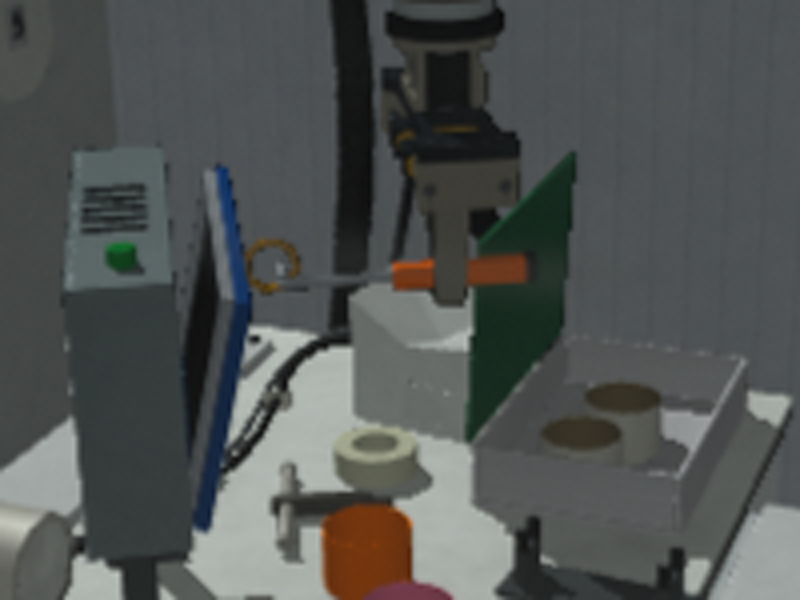

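The hatch is following, at about 3 N. Continuing.

Request:
send_rows(
  commands=[-0.064, -0.036, -0.051, 0, 0, 0, 10, -0.062, -0.035, -0.054, 0, 0, 0, 10, -0.061, -0.034, -0.056, 0, 0, 0, 10, -0.058, -0.033, -0.059, 0, 0, 0, 10, -0.056, -0.031, -0.062, 0, 0, 0, 10, -0.054, -0.03, -0.065, 0, 0, 0, 10, -0.052, -0.029, -0.067, 0, 0, 0, 10, -0.049, -0.028, -0.069, 0, 0, 0, 10],
)

```text
clock: 9.2
ee_pos: [0.4668, 0.2789, 0.2052]
tool_rot: [0.792, -3.04, 0.0]
ft_force: [1.3, 0.5, -1.7]
width: 0.0156
```

Request:
send_rows(
  commands=[-0.047, -0.026, -0.072, 0, 0, 0, 10, -0.044, -0.024, -0.073, 0, 0, 0, 10, -0.042, -0.024, -0.076, 0, 0, 0, 10, -0.039, -0.021, -0.077, 0, 0, 0, 10, -0.036, -0.021, -0.08, 0, 0, 0, 10, -0.033, -0.018, -0.081, 0, 0, 0, 10, -0.031, -0.017, -0.082, 0, 0, 0, 10, -0.027, -0.016, -0.084, 0, 0, 0, 10],
)

```text
clock: 10.2
ee_pos: [0.4489, 0.269, 0.1676]
tool_rot: [0.792, -3.04, 0.0]
ft_force: [0.2, 0.4, -0.7]
width: 0.0154
```

```bash
python3 chk.py 8
```

```text
tcp [0.5231 0.0158 0.1676] [ 0.2  0.4 -0.7] 0.015405322914732419 10.2
```

View pics/side8.png

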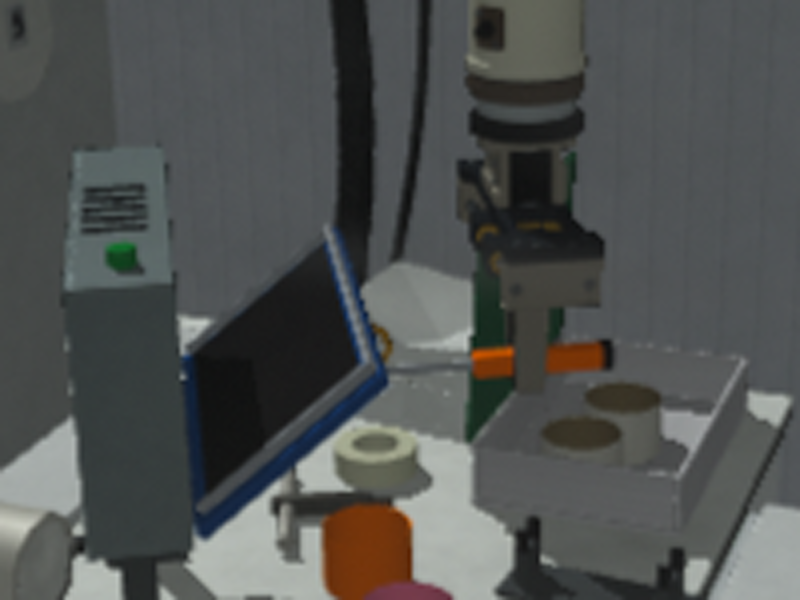

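Request:
send_rows(
  commands=[-0.025, -0.013, -0.085, 0, 0, 0, 10, -0.021, -0.012, -0.085, 0, 0, 0, 10, -0.018, -0.01, -0.087, 0, 0, 0, 10, -0.016, -0.009, -0.088, 0, 0, 0, 10, -0.012, -0.007, -0.088, 0, 0, 0, 10, -0.009, -0.005, -0.089, 0, 0, 0, 10, -0.006, -0.003, -0.089, 0, 0, 0, 10, -0.003, -0.002, -0.09, 0, 0, 0, 10],
)

```text
clock: 11.25
ee_pos: [0.4425, 0.2654, 0.1256]
tool_rot: [0.792, -3.04, 0.0]
ft_force: [-0.7, 0.0, 0.3]
width: 0.0153
```

Request:
send_rows(
  commands=[0.001, 0.0, -0.089, 0, 0, 0, 10, 0.003, 0.002, -0.089, 0, 0, 0, 10, 0.007, 0.004, -0.089, 0, 0, 0, 10, 0.01, 0.006, -0.089, 0, 0, 0, 10, 0.013, 0.007, -0.088, 0, 0, 0, 10, 0.016, 0.009, -0.088, 0, 0, 0, 10, 0, 0, 0, 0, 0, 0, 10],
)

```text
clock: 12.12
ee_pos: [0.445, 0.2669, 0.0933]
tool_rot: [0.792, -3.039, 0.0]
ft_force: [0.2, 0.1, -0.4]
width: 0.0153
```

```bash
python3 chk.py 9
```

```text
tcp [0.5187 0.0159 0.0933] [ 0.2  0.1 -0.4] 0.01533864324686653 12.125
```

View pics/side9.png

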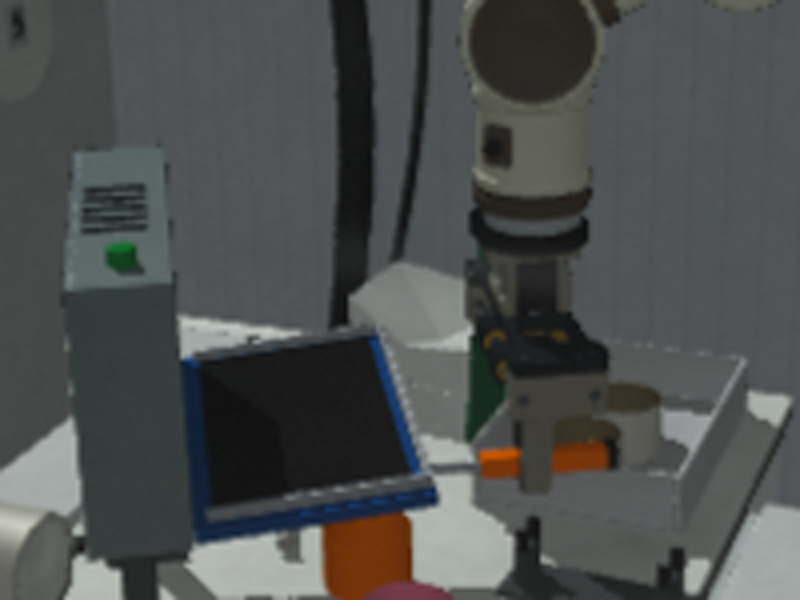

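```bash
cat > hatch.py <<'E'
from h import *
a=np.radians(29.2);ex=np.array([np.cos(a),np.sin(a)]);ey=np.array([-ex[1],ex[0]])
for cn in ['side','top']:
    im,d,W,K,T=cam(cn)
    X=W[...,:2]@ex;Y=W[...,:2]@ey;Z=W[...,2]
    m=(X>.625)&(X<.735)&(abs(Y)<.10)&(Z>.08)&(Z<.22)&(im.max(-1)<70)
    A=np.c_[X[m],np.ones(m.sum())]
    z=Z[m];k=np.ones(len(z),bool)
    if k.sum()<20: continue
    for i in range(5):
        co=np.linalg.lstsq(A[k],z[k],rcond=None)[0];r=z-A@co;k=abs(r)<max(2*np.median(abs(r)),.002)
    print(cn,m.sum(),'slope deg',np.degrees(np.arctan(co[0])),'z at hinge .751',co@[.751,1],'z outer .61',co@[.61,1])
E
python3 hatch.py
```

```text
side 1321 slope deg -4.73263973079188 z at hinge .751 0.13915909652293784 z outer .61 0.15083227700079374
top 2164 slope deg -4.945664272387931 z at hinge .751 0.14053902034016524 z outer .61 0.15274019397448715
```

Request:
send_rows(
  commands=[0.012, 0.007, -0.06, 0, 0, 0, 10, 0.012, 0.007, -0.06, 0, 0, 0, 10, 0.01, 0.006, -0.05, 0, 0, 0, 10, 0, 0, 0, 0, 0, 0, 10],
)

```text
clock: 12.78
ee_pos: [0.4473, 0.2682, 0.0835]
tool_rot: [0.792, -3.039, 0.0]
ft_force: [0.8, -0.6, -0.3]
width: 0.0153
```

```bash
python3 hatch.py
```

```text
side 1313 slope deg -0.3958738279249261 z at hinge .751 0.1390742247718999 z outer .61 0.14004845181713232
top 2172 slope deg -0.3645849344497719 z at hinge .751 0.14093615754322383 z outer .61 0.1418333819117309
```

Less than half a degree left. I'll push gently a little further until the force shows the stop.

Request:
send_rows(
  commands=[0, 0, -0.03, 0, 0, 0, 10, 0, 0, -0.03, 0, 0, 0, 10, 0, 0, 0, 0, 0, 0, 10],
)

```text
clock: 13.25
ee_pos: [0.4478, 0.2684, 0.0806]
tool_rot: [-0.792, 3.039, 0.0]
ft_force: [-2.4, -0.7, 3.1]
width: 0.0152
```

```bash
python3 hatch.py; python3 chk.py 10
```

```text
side 1314 slope deg 0.1350670084400908 z at hinge .751 0.13924767765766802 z outer .61 0.1389152887168125
top 2187 slope deg -0.16721940316654926 z at hinge .751 0.14047937928722484 z outer .61 0.14089089306696972
tcp [0.5218 0.0158 0.0806] [-1.1 -1.   3.1] 0.015563085249759138 13.35
```

View pics/side10.png

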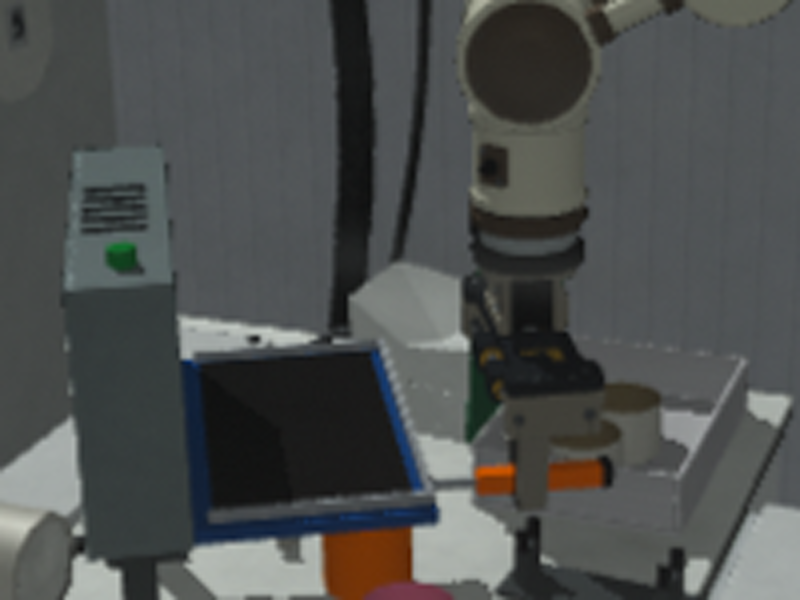

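Request:
send_rows(
  commands=[0, 0, -0.03, 0, 0, 0, 10, 0, 0, 0, 0, 0, 0, 10],
)

```text
clock: 13.65
ee_pos: [0.4478, 0.2684, 0.0787]
tool_rot: [-0.792, 3.039, 0.0]
ft_force: [-2.6, -0.3, 5.5]
width: 0.0151
```

```bash
python3 hatch.py; python3 chk.py 11
```

```text
side 1296 slope deg 0.0517892775534667 z at hinge .751 0.13912084685350223 z outer .61 0.1389933978479069
top 2198 slope deg -0.2965025000630479 z at hinge .751 0.14044311028388703 z outer .61 0.14117278402364192
tcp [0.5218 0.0158 0.0788] [-2.4  0.2  5.2] 0.015334657426011375 13.75
```

Request:
send_rows(
  commands=[0, 0, 0.06, 0, 0, 0, 10, -0.03, -0.017, 0.11, 0, 0, 0, 10, 0, 0, 0, 0, 0, 0, 10],
)

```text
clock: 14.18
ee_pos: [0.4457, 0.2672, 0.0888]
tool_rot: [-0.792, 3.04, -0.0]
ft_force: [0.1, 0.0, -0.7]
width: 0.0156
```

```bash
python3 chk.py 12; python3 - <<'E'
from h import *
im,*_=cam('wrist');save(im,'wrist12.png')
E
```

```text
tcp [0.5194 0.0158 0.0888] [ 0.1  0.  -0.7] 0.015583774129676993 14.175
```

View pics/side12.png

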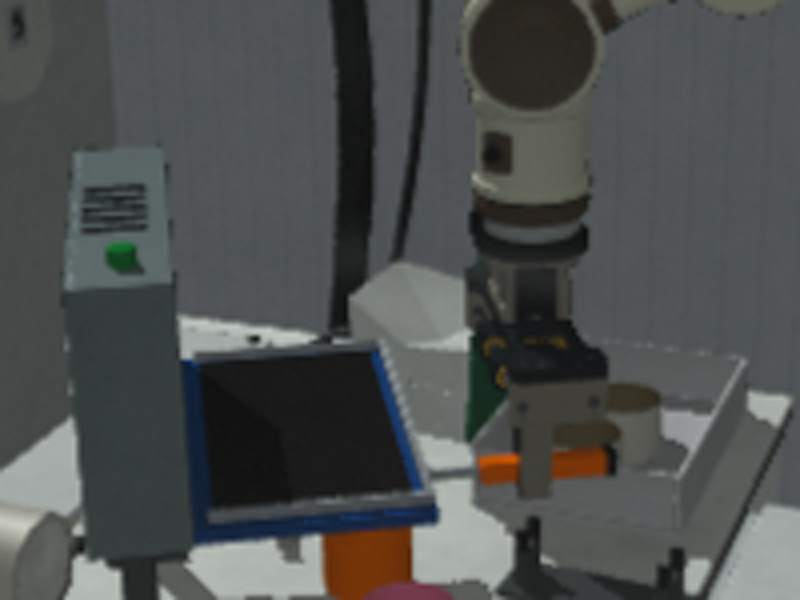

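View pics/wrist12.png

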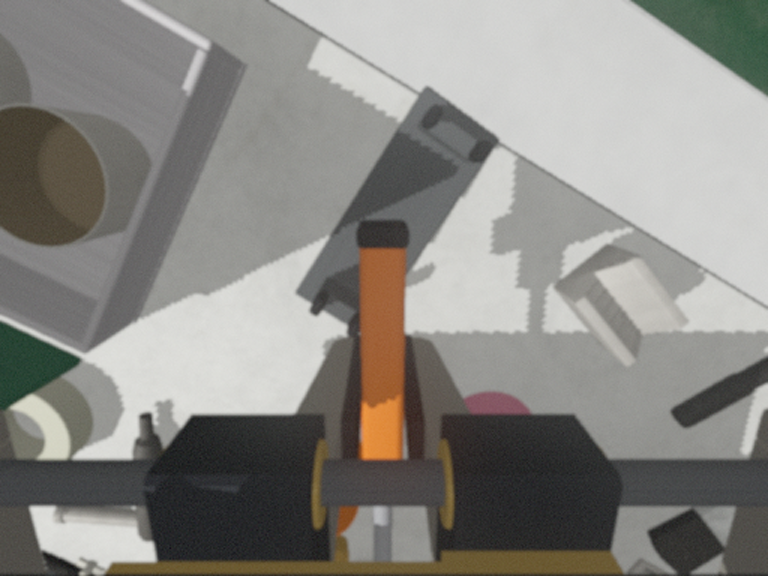

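The hatch is level, and the pole sits straight and centred in the fingers. Now I'll slide the tip out of the eye.

Request:
send_rows(
  commands=[-0.12, 0.22, 0, 0, 0, 0, 10, -0.12, 0.22, 0, 0, 0, 0, 10, -0.126, 0.215, 0, 0, 0, 0, 10, 0, 0, 0, 0, 0, 0, 10],
)

```text
clock: 14.78
ee_pos: [0.4229, 0.3077, 0.0885]
tool_rot: [0.796, -3.039, 0.0]
ft_force: [0.7, -0.4, -0.2]
width: 0.0156
```

```bash
python3 chk.py 13;python3 hatch.py
```

```text
tcp [0.5192 0.0623 0.0885] [ 0.7 -0.4 -0.2] 0.015575068756513488 14.775
side 1315 slope deg 0.14138613327195834 z at hinge .751 0.13913309665805068 z outer .61 0.13878515680235348
top 2313 slope deg 0.1690537049011625 z at hinge .751 0.1411144292899014 z outer .61 0.14069840141201417
```

View pics/side13.png

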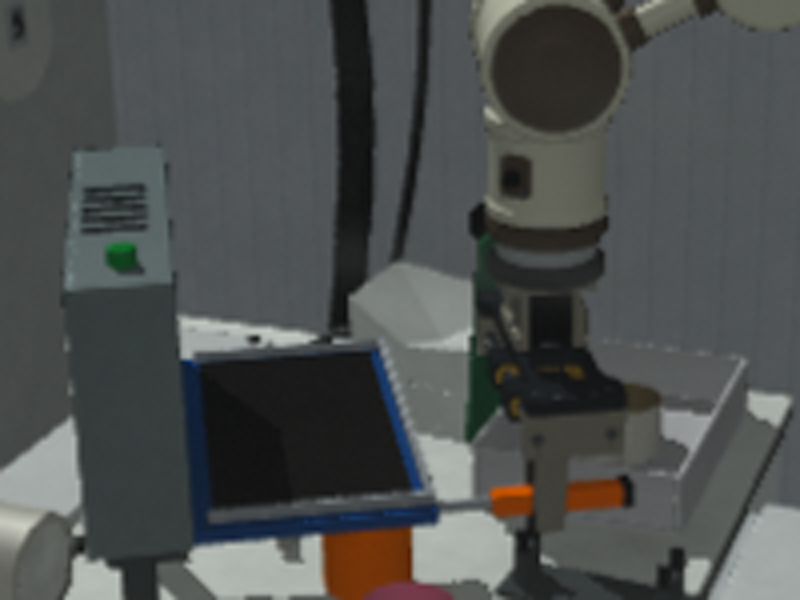

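Request:
send_rows(
  commands=[-0.3, -0.17, 0, 0, 0, 0, 10, -0.4, -0.22, 0, 0, 0, 0, 10, -0.3, -0.17, 0, 0, 0, 0, 10, 0, 0, 0, 0, 0, 0, 10, 0, 0, 0.6, 0, 0, 0, 10, 0, 0, 0.6, 0, 0, 0, 10, 0, 0, 0, 0, 0, 0, 10],
)

```text
clock: 15.8
ee_pos: [0.367, 0.274, 0.1638]
tool_rot: [-0.79, 3.033, 0.001]
ft_force: [0.5, 0.2, -0.8]
width: 0.0153
```

```bash
python3 chk.py 14;python3 hatch.py
```

```text
tcp [0.4541 0.0602 0.1638] [ 0.5  0.2 -0.8] 0.015271427679990252 15.8
side 1313 slope deg 0.0762201155763436 z at hinge .751 0.13912141872198963 z outer .61 0.13893384744314163
top 2426 slope deg 0.044035683826921905 z at hinge .751 0.14084945001197366 z outer .61 0.1407410819490044
```

View pics/side14.png

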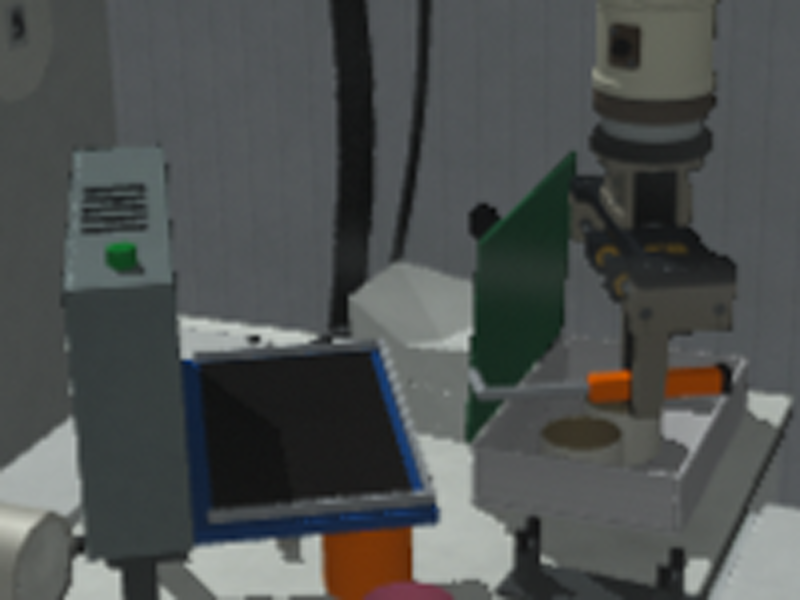

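Request:
send_rows(
  commands=[0, 0, 0, 0, 0, -0.8, 10, 0, 0, 0, 0, 0, -0.9, 10, 0.25, -0.2, 0, 0, 0, -0.9, 10, 0.27, -0.2, 0, 0, 0, -0.72, 10, 0, 0, -0.5, 0, 0, 0, 10, 0, 0, 0, 0, 0, 0, 10, 0, 0, 0, 0, 0, 0, 10],
)

```text
clock: 16.82
ee_pos: [0.3946, 0.249, 0.1304]
tool_rot: [-0.109, -3.139, 0.001]
ft_force: [0.2, -0.1, -0.3]
width: 0.0154
```

```bash
python3 - <<'E'
from h import *
s=robot.sense();print(s['ee_pos'],s['clock'])
M=R.from_rotvec(s['tool_rot']).as_matrix();print(np.degrees(np.arctan2(-M[0,1],M[1,1])), M[:,2])
u,v=np.meshgrid(np.arange(512),np.arange(384))
for n in ['top','side','wrist']:
    im,d,W,K,T=cam(n);np.savez(n+'15.npz',im=im,W=W)
    if n=='side': save(im,'side15.png',(230,180,350,290),6)
    if n=='wrist': save(im,'wrist15.png')
    h=cv2.cvtColor(im,cv2.COLOR_RGB2HSV).astype(int)
    if n=='side':
        m=(W[...,2]>.095)&(W[...,0]>.33)&(W[...,0]<.54)&(W[...,1]>.19)&(W[...,1]<.275)&(W[...,2]<.16)
        q=W[m]
        for x in np.arange(.33,.53,.01):
            k=abs(q[:,0]-x)<.005
            if k.sum(): print(round(x,3),k.sum(),q[k].mean(0).round(4),q[k][:,2].max().round(4),q[k][:,1].min().round(3))
E
```

```text
[0.39461856 0.24896506 0.13036863] 16.825
-3.9709721046227813 [-1.09896076e-03 -3.40657272e-04 -9.99999338e-01]
0.33 1 [0.3349 0.2581 0.1527] 0.1527 0.258
0.34 32 [0.3395 0.2597 0.148 ] 0.1563 0.25
0.35 27 [0.3499 0.259  0.1485] 0.1546 0.248
0.36 24 [0.36   0.2587 0.147 ] 0.1536 0.244
0.37 27 [0.3698 0.2578 0.1478] 0.155 0.246
0.38 32 [0.381  0.2551 0.1486] 0.1583 0.231
0.39 48 [0.3884 0.2648 0.1461] 0.1593 0.24
0.4 24 [0.3997 0.2709 0.1435] 0.158 0.265
0.41 11 [0.41   0.2622 0.1494] 0.1564 0.249
0.42 26 [0.4199 0.2536 0.1477] 0.1545 0.245
0.43 16 [0.4291 0.2534 0.1468] 0.153 0.246
0.44 8 [0.4395 0.2502 0.1466] 0.1499 0.245
0.45 12 [0.4504 0.2487 0.1466] 0.1504 0.245
0.46 8 [0.4611 0.2479 0.1473] 0.1505 0.244
0.47 9 [0.4691 0.2489 0.147 ] 0.1507 0.241
0.48 10 [0.4792 0.2474 0.1473] 0.15 0.244
0.49 14 [0.4911 0.2385 0.1473] 0.1506 0.21
0.5 20 [0.4977 0.2338 0.1483] 0.1518 0.208
```

View pics/side15.png

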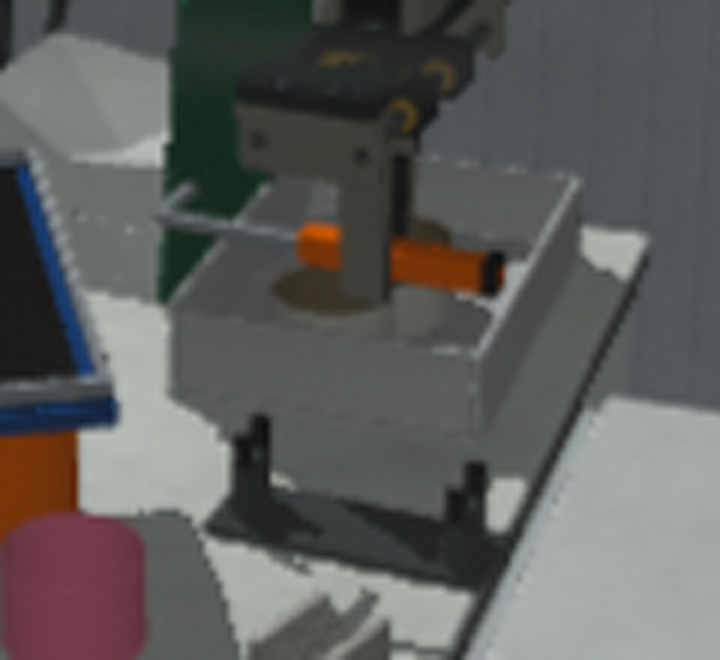

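View pics/wrist15.png

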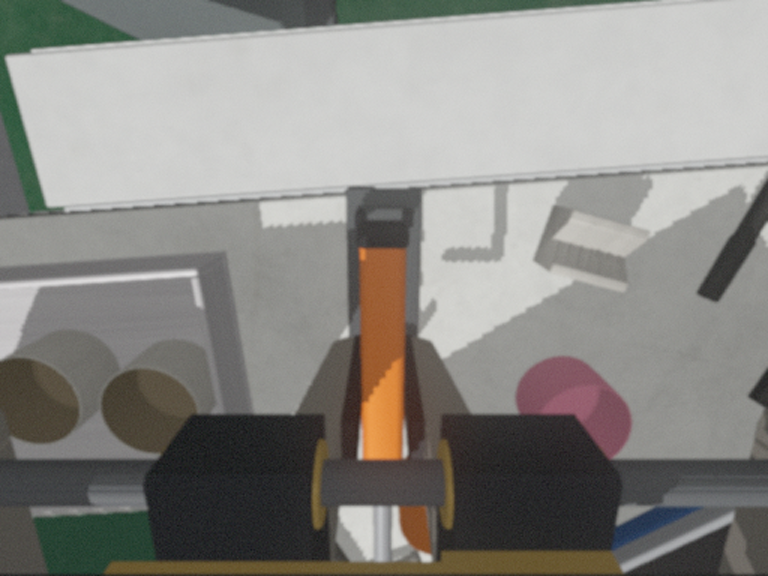

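Request:
send_rows(
  commands=[0.055, 0.013, 0, 0, 0, 0, 10, 0, 0, -0.5, 0, 0, 0, 10, 0, 0, -0.5, 0, 0, 0, 10, 0, 0, -0.35, 0, 0, 0, 10, 0, 0, 0, 0, 0, 0, 10, 0, 0, 0, 0, 0, 0, 10],
)

```text
clock: 17.73
ee_pos: [0.3992, 0.2501, 0.0507]
tool_rot: [0.109, 3.138, 0.001]
ft_force: [0.5, -0.6, -1.6]
width: 0.0153
```

```bash
python3 - <<'E'
from h import *
s=robot.sense();print(s['ee_pos'],s['clock'])
im,*_=cam('side');save(im,'side16.png',(230,200,350,290),6)
im,*_=cam('wrist');save(im,'wrist16.png')
E
```

```text
[0.39920947 0.25006613 0.05071285] 17.725
```

View pics/side16.png

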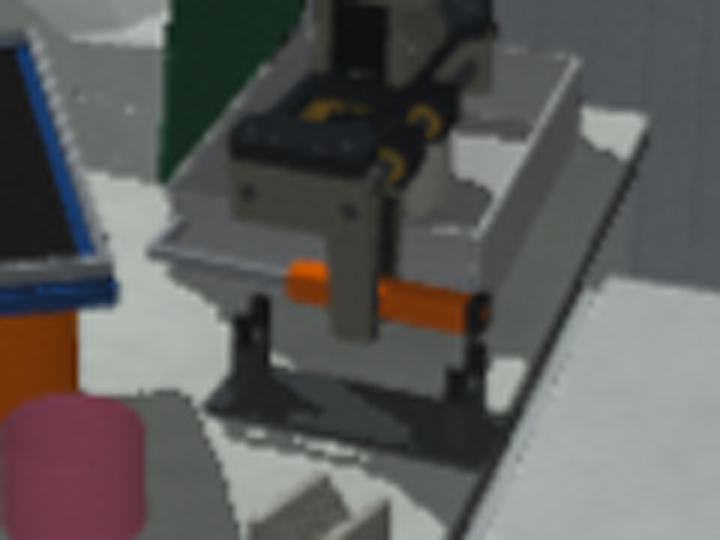

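View pics/wrist16.png

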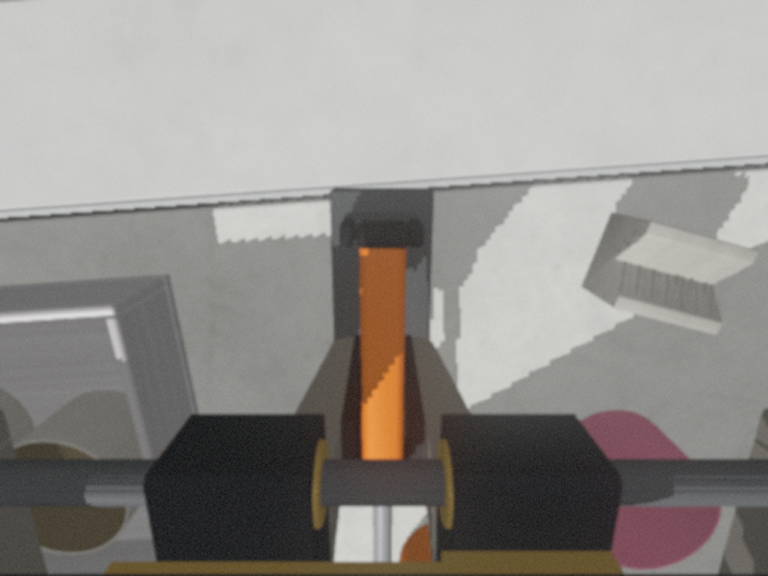

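The handle end at (383,235) is centred in the rest's notch. Lowering.

Request:
send_rows(
  commands=[-0.01, 0, -0.2, 0, 0, 0, 10, 0, 0, -0.15, 0, 0, 0, 10, 0, 0, -0.1, 0, 0, 0, 10, 0, 0, 0, 0, 0, 0, 10, 0, 0, 0, 0, 0, 0, 10],
)

```text
clock: 18.45
ee_pos: [0.3977, 0.2497, 0.0224]
tool_rot: [-0.109, -3.14, 0.0]
ft_force: [-0.4, -0.3, -0.7]
width: 0.0157
```

Request:
send_rows(
  commands=[0, 0, -0.015, 0, 0, 0, 10, 0, 0, 0, 0, 0, 0, 18, 0, 0, 0, 0, 0, 0, 24, 0, 0, 0, 0, 0, 0, 40, 0, 0, 0, 0, 0, 0, 40, 0, 0, 0.5, 0, 0, 0, 40, 0, 0, 0.9, 0, 0, 0, 40, 0, 0, 0.9, 0, 0, 0, 40],
  newtons=20,
)

```text
clock: 19.45
ee_pos: [0.3972, 0.2496, 0.161]
tool_rot: [-0.109, -3.139, 0.0]
ft_force: [0.6, 0.2, -1.6]
width: 0.0401
```

Request:
send_rows(
  commands=[0, 0, 0.9, 0, 0, 0, 40, 0, 0, 0.9, 0, 0, 0, 91, -0.1, -0.5, 0, 0, 0, 0, 91, -0.2, -0.9, 0, 0, 0, 0, 91, -0.2, -0.9, 0, 0, 0, 0, 91, 0, 0, 0, 0, 0, 0, 91],
)

```text
clock: 20.2
ee_pos: [0.3675, 0.1092, 0.2678]
tool_rot: [0.118, 3.138, -0.001]
ft_force: [0.4, 0.2, -0.8]
width: 0.088
```

```bash
python3 - <<'E'
from h import *
s=robot.sense();print(s['ee_pos'],s['clock'])
for n in ['top','side','wrist']:
    im,d,W,K,T=cam(n);np.savez(n+'17.npz',im=im,W=W)
    if n=='side': save(im,'side17.png',(230,200,350,290),6)
    else: save(im,n+'17.png')
E
```

```text
[0.36746423 0.10920943 0.26777378] 20.2
```

View pics/side17.png

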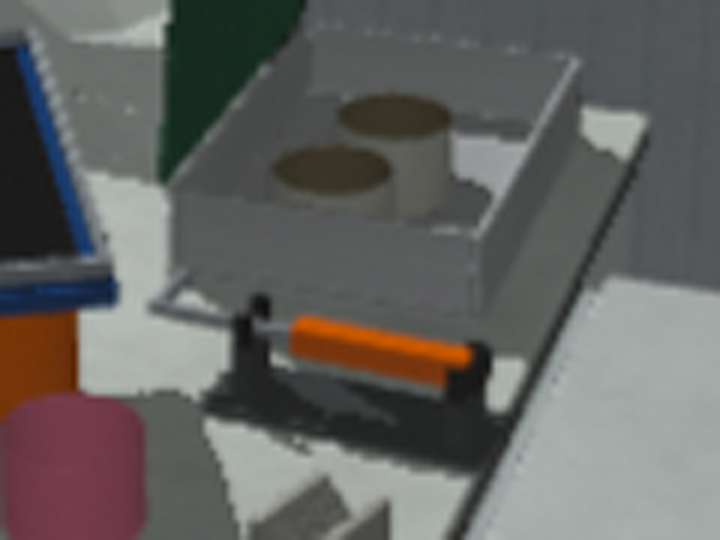

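View pics/wrist17.png

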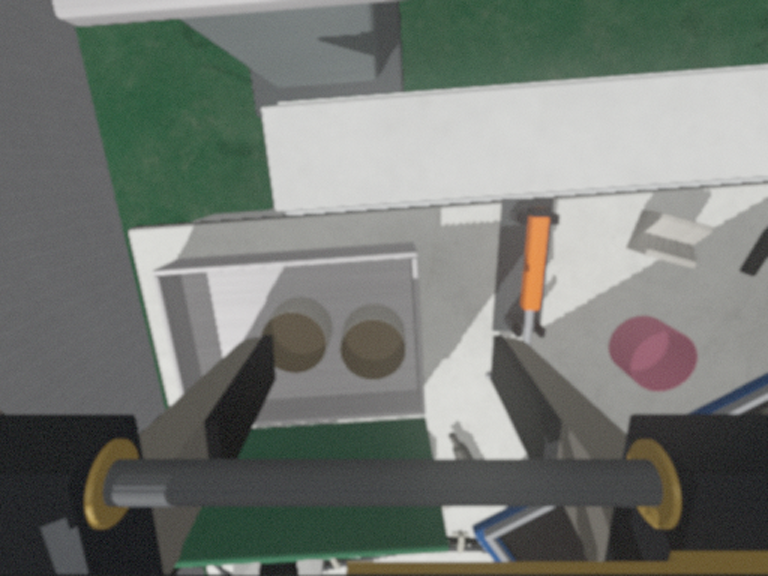

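View pics/top17.png

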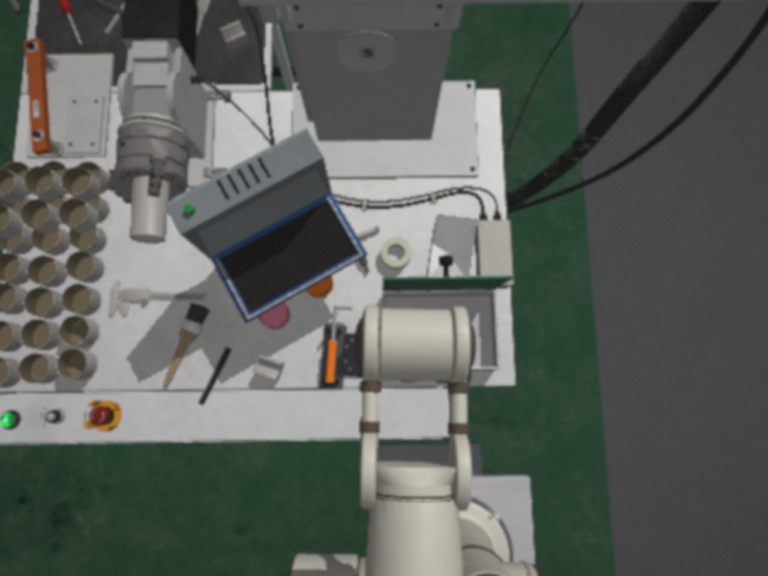

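Side crop: the pole lies in both notches again. The wrist view shows exactly two cups in the bin, at (295,342) and (373,348), with the rest of the floor empty. Next I'll measure the cups and bin.

```bash
python3 - <<'E'
from h import *
f=np.load('wrist17.npz');im,W=f['im'],f['W'];h=cv2.cvtColor(im,cv2.COLOR_RGB2HSV).astype(int)
save(im,'w17c.png',(80,150,300,310),3.6)
from scipy.optimize import least_squares
g=cv2.medianBlur(cv2.cvtColor(im,cv2.COLOR_RGB2GRAY),3)
X,Y,Z=W[...,0],W[...,1],W[...,2]
m=(Z>.047)&(Z<.060)&(X>.38)&(X<.52)&(Y>-.08)&(Y<.125)
n,l,st,ce=cv2.connectedComponentsWithStats(m.astype(np.uint8))
for i in range(1,n):
    if st[i,4]>15: print(st[i],ce[i],[W[l==i].min(0).round(3),W[l==i].max(0).round(3)])
# bin rim edges
m=(abs(Z-.05)<.005)&(X>.33)&(X<.57)&(Y>-.14)&(Y<.16)
q=W[m]; print(q.min(0),q.max(0))
for y in np.arange(-.12,.14,.03):
    k=abs(q[:,1]-y)<.004
    if k.sum():print('y',round(y,3),np.sort(q[k][:,0]).round(3)[[0,-1]],k.sum())
for x in np.arange(.38,.56,.03):
    k=abs(q[:,0]-x)<.004
    if k.sum():print('x',round(x,3),np.sort(q[k][:,1]).round(3)[[0,-1]],k.sum())
E
```

```text
[173 206  46  22 106] [197.35849057 212.62264151] [array([ 0.416, -0.008,  0.047]), array([0.449, 0.054, 0.054])]
[226 211  43  43 214] [246.34579439 233.45794393] [array([0.429, 0.064, 0.047]), array([0.492, 0.124, 0.054])]
[183 229  35  20  89] [199.87640449 243.85393258] [array([0.451, 0.001, 0.047]), array([0.48 , 0.053, 0.054])]
[ 0.36878943 -0.09750841  0.0450099 ] [0.53606121 0.14256089 0.05497996]
y -0.09 [0.369 0.495] 273
y -0.06 [0.369 0.374] 26
y -0.03 [0.369 0.535] 33
y 0.0 [0.369 0.536] 70
y 0.03 [0.369 0.535] 77
y 0.06 [0.369 0.535] 52
y 0.09 [0.369 0.535] 82
y 0.12 [0.369 0.535] 90
x 0.38 [-0.097  0.142] 47
x 0.41 [-0.097  0.142] 46
x 0.44 [-0.097  0.142] 87
x 0.47 [-0.097  0.142] 95
x 0.5 [0.138 0.141] 13
x 0.53 [-0.029  0.142] 487
```

View pics/w17c.png

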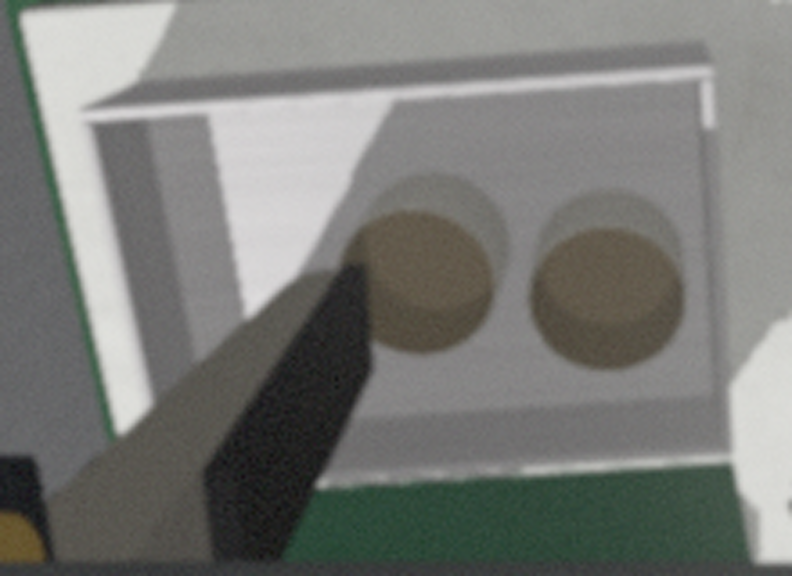

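```bash
python3 - <<'E'
from h import *
f=np.load('top17.npz');im,W=f['im'],f['W'];h=cv2.cvtColor(im,cv2.COLOR_RGB2HSV).astype(int)
for nm in ['top17','wrist17','side17']:
    f=np.load(nm+'.npz');im,W=f['im'],f['W'];h=cv2.cvtColor(im,cv2.COLOR_RGB2HSV).astype(int)
    m=(h[...,0]>45)&(h[...,0]<95)&(h[...,1]>80)&(W[...,0]>.49)&(W[...,0]<.60)&(W[...,1]>-.12)&(W[...,1]<.16)&(W[...,2]>.055)
    q=W[m]
    if len(q)>20:
        k=abs(q[:,0]-np.median(q[:,0]))<.03; q=q[k]; co=np.polyfit(q[:,2],q[:,0],1); print(nm,len(q),q.min(0).round(3),q.max(0).round(3),'slope',co,'angle',np.pi/2+np.arctan(co[0]))
E
```

```text
top17 490 [ 0.522 -0.091  0.098] [0.534 0.134 0.223] slope [-0.05993381  0.53690586] angle 1.5109341227175532
wrist17 6494 [ 0.522 -0.033  0.059] [0.556 0.141 0.219] slope [-0.06505549  0.53828926] angle 1.505832379919973
side17 859 [ 0.52  -0.097  0.055] [0.557 0.147 0.216] slope [-0.0657015   0.53707116] angle 1.5051891179019339
```

Request:
send_rows(
  commands=[0.34, -0.5, 0, 0, 0, 0.4, 30, 0.5, -0.75, 0, 0, 0, 0, 30, 0.5, -0.69, 0, 0, 0, 0, 30, 0, 0, -0.4, 0, 0, 0, 30, 0, 0, -0.8, 0, 0, 0, 30, 0, 0, -0.8, 0, 0, 0, 30, 0, 0, -0.5, 0, 0, 0, 30, 0, 0, 0, 0, 0, 0, 30],
)

```text
clock: 21.35
ee_pos: [0.4462, -0.0028, 0.1152]
tool_rot: [0.004, -3.136, -0.003]
ft_force: [0.4, -0.2, 1.0]
width: 0.03
```

```bash
python3 - <<'E'
from h import *
s=robot.sense();print(s['ee_pos'],s['tool_rot'],s['clock'])
im,d,W,K,T=cam('wrist');save(im,'wrist18.png')
im,d,W,K,T=cam('side');save(im,'side18.png',(230,150,350,290),5)
E
```

```text
[ 0.44624278 -0.00276122  0.11523714] [ 4.09212256e-03 -3.13560884e+00 -3.04273227e-03] 21.35
```

View pics/wrist18.png

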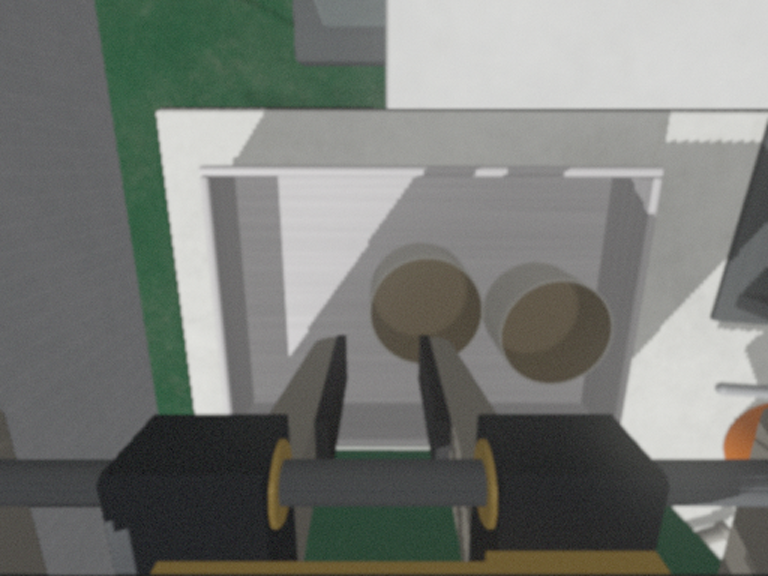

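View pics/side18.png

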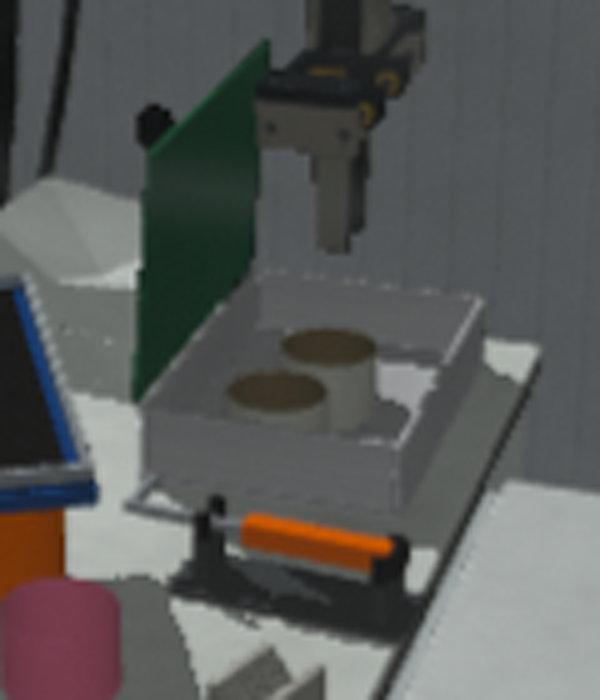

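```bash
cat > cups.py <<'E'
from h import *
import sys
z0=float(sys.argv[1]) if len(sys.argv)>1 else .052
im,d,W,K,T=cam('wrist');X,Y,Z=W[...,0],W[...,1],W[...,2]
m=(abs(Z-z0)<.004)&(X>.38)&(X<.525)&(Y>-.088)&(Y<.132)
from scipy.optimize import least_squares
n,l,st,ce=cv2.connectedComponentsWithStats(cv2.dilate(m.astype(np.uint8),np.ones((3,3))))
for i in range(1,n):
    q=W[(l==i)&m]
    if len(q)<40: continue
    r=least_squares(lambda p:np.hypot(q[:,0]-p[0],q[:,1]-p[1])-.0305,q[:,:2].mean(0),loss='soft_l1',f_scale=.002)
    print(len(q),ce[i].round(),q.min(0).round(3),q.max(0).round(3),'fit',r.x.round(4),np.sqrt((r.fun**2).mean()).round(4))
s=robot.sense();print(s['ee_pos'],s['clock'])
E
python3 cups.py
```

```text
452 [285. 199.] [ 0.416 -0.01   0.048] [0.479 0.053 0.054] fit [0.4476 0.0216] 0.0008
678 [372. 216.] [0.428 0.063 0.048] [0.492 0.127 0.054] fit [0.4603 0.0953] 0.0009
[ 0.44944227 -0.00431239  0.11925982] 21.5
```

Request:
send_rows(
  commands=[-0.02, -0.08, -0.5, 0, 0, 0, 30, 0, 0, -0.4, 0, 0, 0, 30, 0, 0, 0, 0, 0, 0, 30, 0, 0, 0, 0, 0, 0, 30],
  newtons=20,
)

```text
clock: 22.0
ee_pos: [0.4484, -0.0097, 0.0655]
tool_rot: [-0.001, 3.139, -0.001]
ft_force: [0.2, 0.5, 0.3]
width: 0.0297
```

Request:
send_rows(
  commands=[0, 0, -0.35, 0, 0, 0, 30, 0, 0, -0.28, 0, 0, 0, 30, 0, 0, 0, 0, 0, 0, 30, 0, 0, 0, 0, 0, 0, 0, 0, 0, 0, 0, 0, 0, 0, 0, 0, 0, 0, 0, 0, 0, 0, 0, 0, 0, 0, 0, 0],
)

```text
clock: 22.88
ee_pos: [0.4476, -0.0093, 0.0268]
tool_rot: [-0.0, 3.14, 0.001]
ft_force: [-0.7, 2.6, 6.7]
width: 0.0037
```

```bash
python3 - <<'E'
from h import *
im,d,W,K,T=cam('wrist');save(im,'wrist19.png')
E
```

```text
(no output)
```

View pics/wrist19.png

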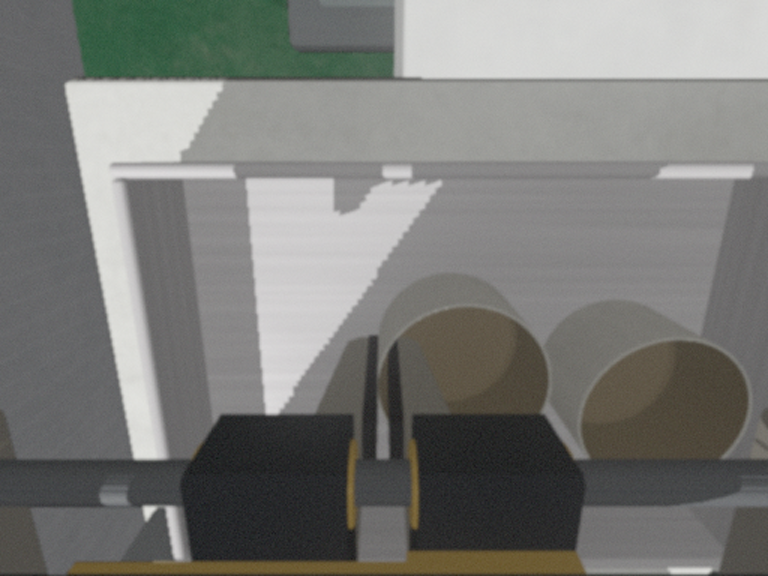

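The rim is gripped: width is 3.7 mm, one finger inside. Lifting.

Request:
send_rows(
  commands=[0, 0, 0, 0, 0, 0, 0, 0, 0, 0.15, 0, 0, 0, 0, 0, 0, 0.4, 0, 0, 0, 0, 0, 0, 0.6, 0, 0, 0, 0, 0, 0, 0.8, 0, 0, 0, 0, 0, 0, 0.9, 0, 0, 0, 0, 0, 0, 0.9, 0, 0, 0, 0, 0, 0, 0, 0, 0, 0, 0],
  newtons=30,
)

```text
clock: 23.92
ee_pos: [0.4493, -0.0104, 0.2561]
tool_rot: [-0.0, 3.132, -0.005]
ft_force: [0.0, 0.2, -0.4]
width: 0.0036
```

```bash
python3 - <<'E'
from h import *
s=robot.sense();print(s['ee_pos'],s['width'])
im,d,W,K,T=cam('wrist');save(im,'wrist20.png')
im,d,W,K,T=cam('side');save(im,'side20.png',(230,130,350,290),4)
E
```

```text
[ 0.44934067 -0.01041126  0.25610041] 0.003642229896764614
```

View pics/wrist20.png

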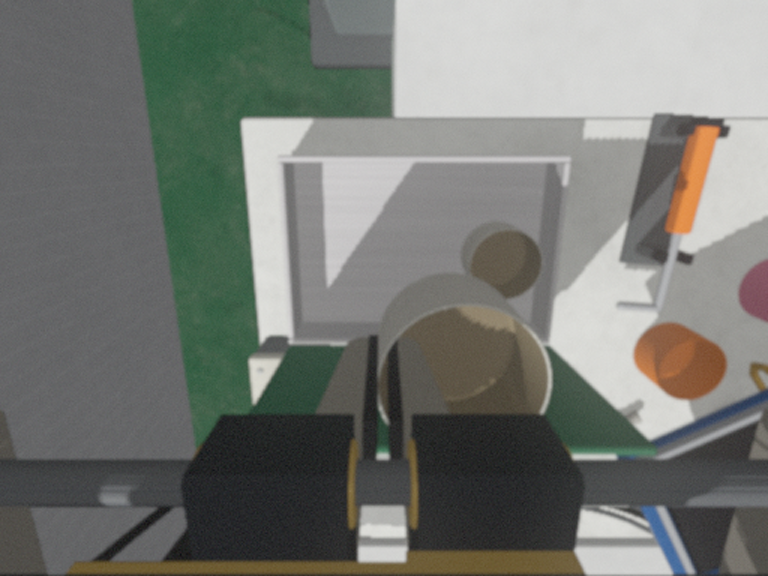

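View pics/side20.png

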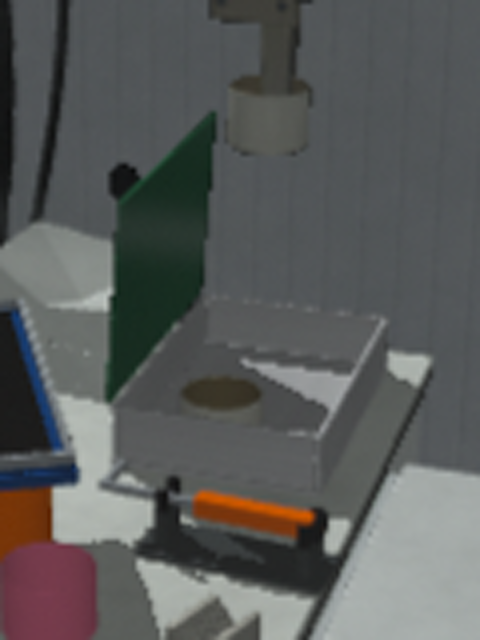

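Request:
send_rows(
  commands=[-0.3, 0.6, 0, 0, 0, 0, 0, -0.2, 0.9, 0, 0, 0, 0, 0, 0, 0.9, 0, 0, 0, 0.4, 0, 0, 0.9, 0, 0, 0, 0.6, 0, 0.4, 0.6, 0, 0, 0, 0.7, 0, 0.6, 0.6, 0, 0, 0, 0.7, 0, 0.6, 0.6, 0, 0, 0, 0.52, 0, 0, 0, 0, 0, 0, 0, 0],
)

```text
clock: 25.02
ee_pos: [0.5124, 0.2975, 0.246]
tool_rot: [0.793, -3.032, 0.001]
ft_force: [-0.3, -0.1, -0.5]
width: 0.0036
```

```bash
python3 chk.py 21; python3 - <<'E'
from h import *
s=robot.sense();M=R.from_rotvec(s['tool_rot']).as_matrix();print(s['ee_pos'],np.degrees(np.arctan2(-M[0,1],M[1,1])),s['width'])
a=np.radians(29.2);ex=np.array([np.cos(a),np.sin(a)]);ey=np.array([-ex[1],ex[0]])
for n in (.02,-.0855): print(.665*ex+n*ey)
E
```

```text
tcp [0.5924 0.0097 0.246 ] [-0.3 -0.1 -0.5] 0.0036382226034515023 25.025
[0.51178011 0.29655255 0.24711631] 29.248740555567537 0.0036553347645314487
[0.57073599 0.34188511]
[0.62220518 0.24979184]
```

Request:
send_rows(
  commands=[0.49, 0.38, 0, 0, 0, 0, 0, 0.49, 0.375, 0, 0, 0, 0, 0, 0, 0, -0.5, 0, 0, 0, 0, 0, 0, -0.4, 0, 0, 0, 0, 0, 0, 0, 0, 0, 0, 0, 0, 0, 0, 0, 0, 0, 0],
)

```text
clock: 25.82
ee_pos: [0.5716, 0.3414, 0.198]
tool_rot: [-0.791, 3.039, -0.0]
ft_force: [0.2, 0.5, 0.3]
width: 0.0034
```

```bash
python3 chk.py 22; python3 - <<'E'
from h import *
im,*_=cam('wrist'); save(im,'wrist22.png')
E
```

```text
tcp [0.6655 0.0191 0.198 ] [0.2 0.5 0.3] 0.00337302820836339 25.825
```

View pics/side22.png

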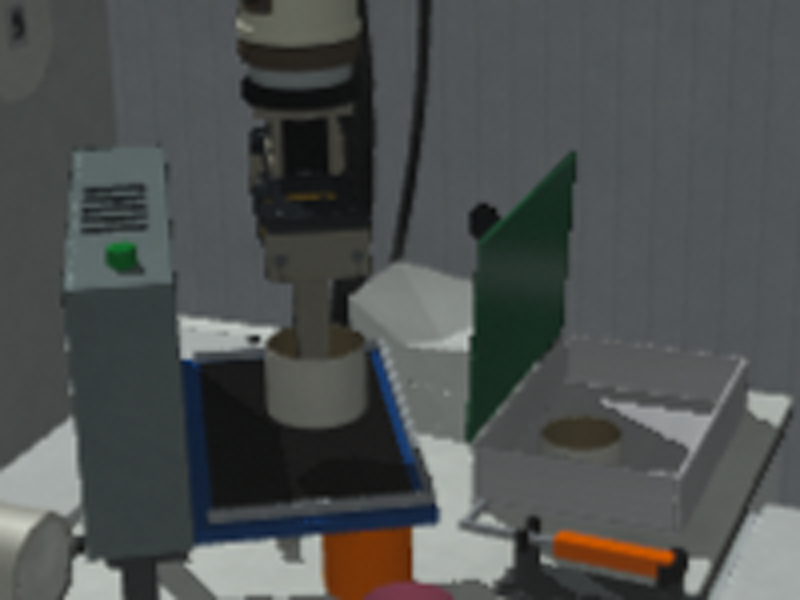

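View pics/wrist22.png

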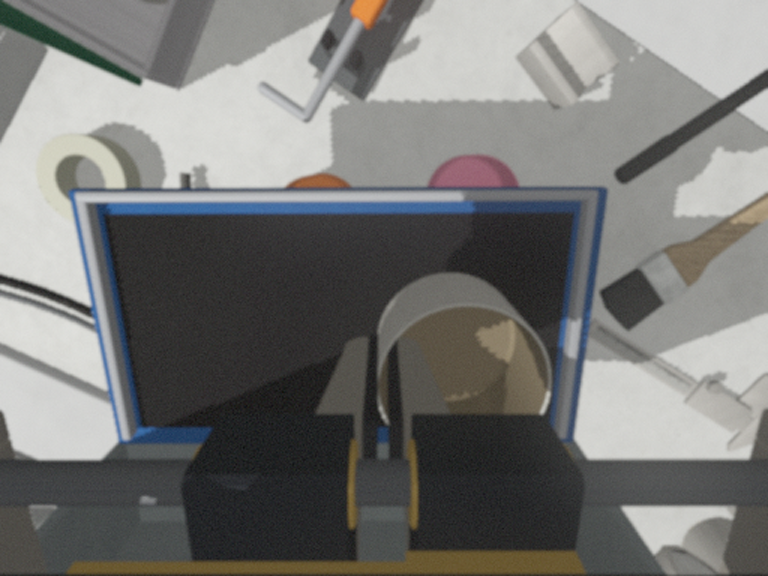

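Wrist view: the cup at (465,370) is over the tray, well inside the lips. Lowering.

Request:
send_rows(
  commands=[0, 0, -0.25, 0, 0, 0, 0, 0, 0, -0.2, 0, 0, 0, 0, 0, 0, -0.1, 0, 0, 0, 0, 0, 0, 0, 0, 0, 0, 0, 0, 0, 0, 0, 0, 0, 0],
)

```text
clock: 26.55
ee_pos: [0.5718, 0.3419, 0.1641]
tool_rot: [-0.792, 3.04, 0.0]
ft_force: [0.0, -0.5, 0.1]
width: 0.0037
```

Request:
send_rows(
  commands=[0, 0, -0.025, 0, 0, 0, 0, 0, 0, 0, 0, 0, 0, 0],
)

```text
clock: 26.8
ee_pos: [0.5716, 0.3418, 0.1624]
tool_rot: [0.792, -3.04, -0.0]
ft_force: [0.3, 0.8, -1.4]
width: 0.0036
```

Request:
send_rows(
  commands=[0, 0, -0.015, 0, 0, 0, 0, 0, 0, 0, 0, 0, 0, 0, 0, 0, 0, 0, 0, 0, 8, 0, 0, 0, 0, 0, 0, 16, 0, 0, 0, 0, 0, 0, 26, 0, 0, 0, 0, 0, 0, 26, 0, 0, 0.4, 0, 0, 0, 26, 0, 0, 0.6, 0, 0, 0, 26],
)

```text
clock: 27.8
ee_pos: [0.5707, 0.3414, 0.2205]
tool_rot: [0.791, -3.037, 0.001]
ft_force: [0.2, -0.6, -0.1]
width: 0.0262
```

```bash
python3 chk.py 23
```

```text
tcp [0.6648 0.0196 0.2205] [ 0.2 -0.6 -0.1] 0.02616931749786806 27.8
```

View pics/side23.png

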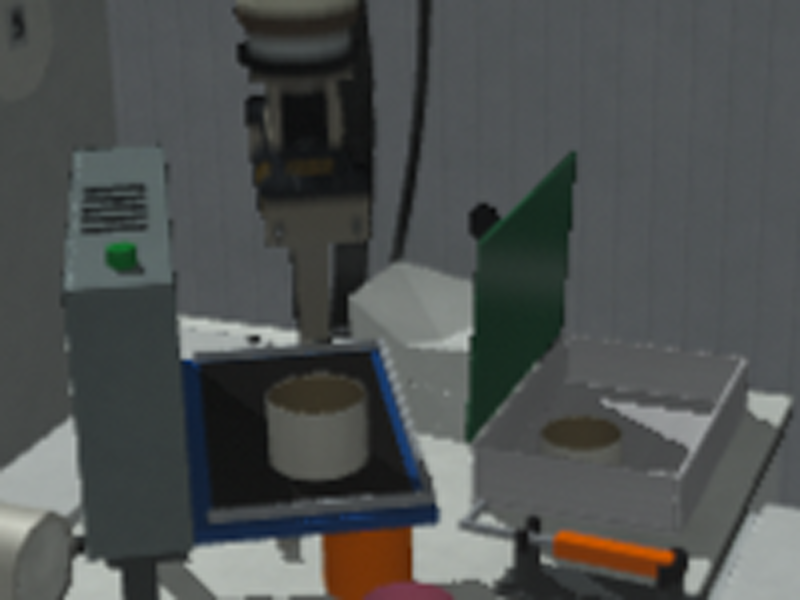

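Request:
send_rows(
  commands=[0, 0, 0.6, 0, 0, 0, 26, -0.7, -0.6, 0, 0, 0, -0.5, 30, -0.8, -0.8, 0, 0, 0, -0.8, 30, -0.7, -0.8, 0, 0, 0, -0.8, 30, -0.1, -0.8, 0, 0, 0, -0.82, 30, 0.2, -0.8, 0, 0, 0, 0, 30, 0.26, -0.8, 0, 0, 0, 0, 30, 0, 0, 0, 0, 0, 0, 30],
)

```text
clock: 28.85
ee_pos: [0.4666, 0.068, 0.2576]
tool_rot: [0.007, 3.141, -0.001]
ft_force: [0.6, 0.5, 0.9]
width: 0.0296
```

Request:
send_rows(
  commands=[0, 0, 0, 0, 0, 0, 30],
)

```text
clock: 28.98
ee_pos: [0.4658, 0.071, 0.2574]
tool_rot: [-0.0, -3.142, -0.001]
ft_force: [0.4, 0.6, 0.2]
width: 0.0301
```

```bash
python3 cups.py; python3 - <<'E'
from h import *
s=robot.sense();M=R.from_rotvec(s['tool_rot']).as_matrix();print(s['ee_pos'],np.degrees(np.arctan2(-M[0,1],M[1,1])),s['width'])
im,*_=cam('wrist'); save(im,'wrist24.png')
E
```

```text
199 [274. 166.] [0.429 0.064 0.048] [0.492 0.127 0.055] fit [0.4603 0.0955] 0.0009
[0.46570278 0.07145905 0.25744904] 29.025
[0.46570278 0.07145905 0.25744904] 0.06222874582544907 0.030092614375171228
```

View pics/wrist24.png

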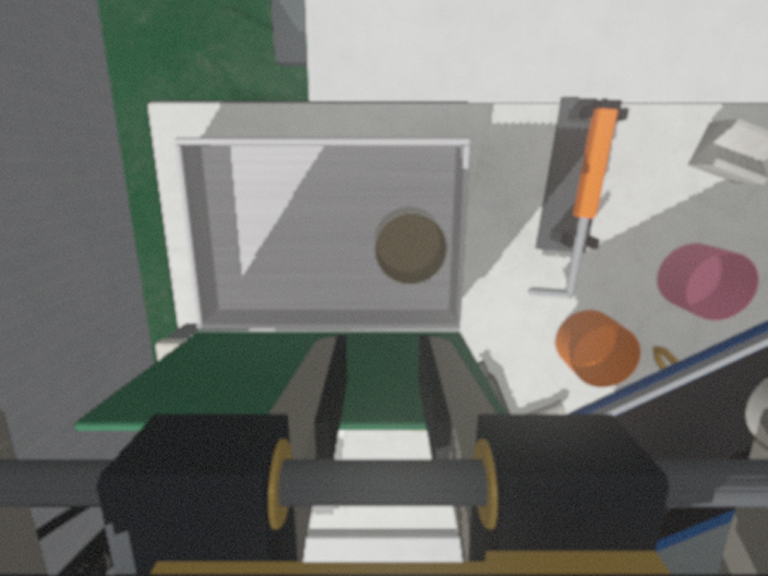

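Request:
send_rows(
  commands=[-0.09, -0.108, 0, 0, 0, 0, 30, 0, 0, -0.6, 0, 0, 0, 30, 0, 0, -0.9, 0, 0, 0, 30, 0, 0, -0.9, 0, 0, 0, 30, 0, 0, -0.6, 0, 0, 0, 30, 0, 0, 0, 0, 0, 0, 30, 0, 0, 0, 0, 0, 0, 30],
  newtons=20,
)

```text
clock: 29.95
ee_pos: [0.4616, 0.0642, 0.0792]
tool_rot: [-0.001, 3.139, -0.001]
ft_force: [0.7, 0.7, -0.2]
width: 0.0301
```

```bash
python3 cups.py; python3 - <<'E'
from h import *
im,*_=cam('wrist'); save(im,'wrist25.png')
E
```

```text
648 [300. 212.] [0.428 0.064 0.048] [0.489 0.127 0.054] fit [0.4599 0.0955] 0.0008
[0.46214677 0.06406464 0.07968011] 30.0
```

View pics/wrist25.png

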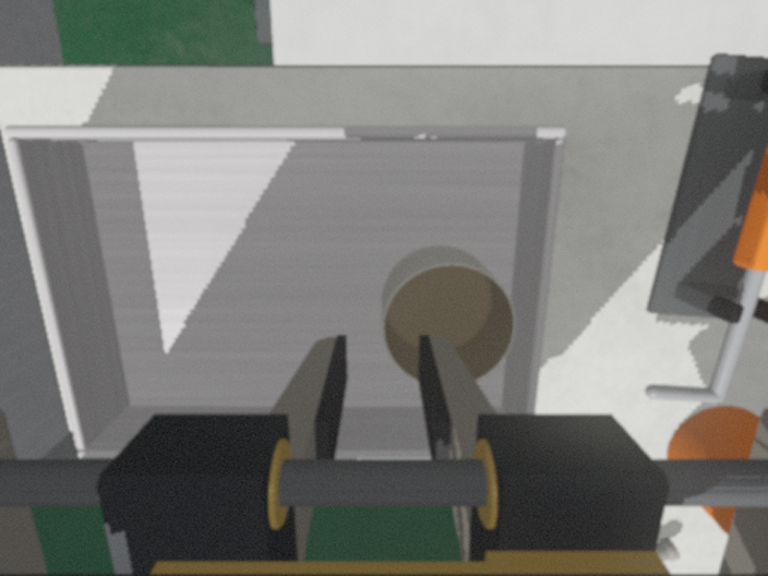

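Request:
send_rows(
  commands=[-0.02, 0.01, -0.4, 0, 0, 0, 30, 0, 0, -0.4, 0, 0, 0, 30, 0, 0, 0, 0, 0, 0, 30, 0, 0, 0, 0, 0, 0, 30],
)

```text
clock: 30.55
ee_pos: [0.4607, 0.0646, 0.0311]
tool_rot: [-0.0, 3.139, -0.001]
ft_force: [0.8, -0.3, 0.2]
width: 0.0297
```

Request:
send_rows(
  commands=[0, 0, -0.04, 0, 0, 0, 30, 0, 0, 0, 0, 0, 0, 0, 0, 0, 0, 0, 0, 0, 0, 0, 0, 0, 0, 0, 0, 0, 0, 0, 0, 0, 0, 0, 0, 0, 0, 0, 0, 0, 0, 0],
)

```text
clock: 31.3
ee_pos: [0.4596, 0.0647, 0.0273]
tool_rot: [-0.0, 3.141, 0.0]
ft_force: [0.5, -0.2, 1.7]
width: 0.0036
```

Request:
send_rows(
  commands=[0, 0, 0, 0, 0, 0, 0, 0, 0, 0.15, 0, 0, 0, 0, 0, 0, 0.4, 0, 0, 0, 0, 0, 0, 0.6, 0, 0, 0, 0, 0, 0, 0.8, 0, 0, 0, 0, 0, 0, 0.9, 0, 0, 0, 0, 0, 0, 0.9, 0, 0, 0, 0, 0, 0, 0, 0, 0, 0, 0],
  newtons=30,
)

```text
clock: 32.3
ee_pos: [0.4618, 0.0644, 0.2574]
tool_rot: [-0.001, 3.132, -0.002]
ft_force: [0.7, 0.7, -0.9]
width: 0.003
```

```bash
python3 - <<'E'
from h import *
s=robot.sense();print(s['ee_pos'],s['width'])
im,d,W,K,T=cam('wrist');save(im,'wrist26.png')
E
```

```text
[0.4618376  0.06436973 0.25744303] 0.002979282752470869
```

View pics/wrist26.png

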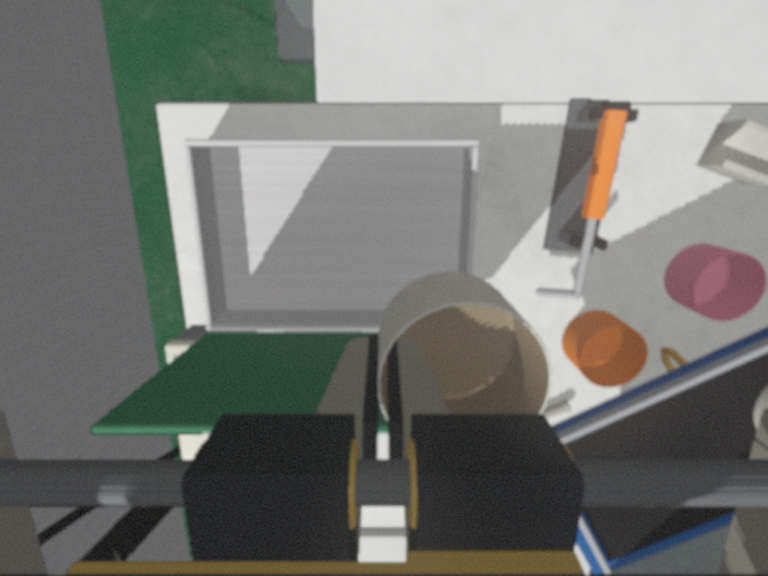

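Request:
send_rows(
  commands=[-0.4, 0.7, 0, 0, 0, 0, 0, -0.3, 0.95, 0, 0, 0, 0.4, 0, 0, 0.95, 0, 0, 0, 0.7, 0, 0.7, 0.2, 0, 0, 0, 0.8, 0, 0.8, 0.2, 0, 0, 0, 0.8, 0, 0.6, 0.1, 0, 0, 0, 0.22, 0, 0, 0, 0, 0, 0, 0, 0, 0, 0, 0, 0, 0, 0, 0],
)

```text
clock: 33.35
ee_pos: [0.5418, 0.2504, 0.2504]
tool_rot: [0.791, -3.037, -0.0]
ft_force: [-0.0, 1.3, 0.0]
width: 0.0035
```

```bash
python3 chk.py 27; python3 - <<'E'
from h import *
s=robot.sense();M=R.from_rotvec(s['tool_rot']).as_matrix();print(s['ee_pos'],np.degrees(np.arctan2(-M[0,1],M[1,1])),s['width'])
im,d,W,K,T=cam('wrist');save(im,'wrist27.png')
a=np.radians(29.2);ex=np.array([np.cos(a),np.sin(a)]);ey=np.array([-ex[1],ex[0]])
im,d,W,K,T=cam('side')
from scipy.optimize import least_squares
X=W[...,:2]@ex;Y=W[...,:2]@ey;Z=W[...,2]
m=(abs(Z-.187)<.004)&(X>.61)&(X<.75)&(abs(Y)<.13)
q=np.c_[X[m],Y[m]];r=least_squares(lambda p:np.hypot(q[:,0]-p[0],q[:,1]-p[1])-.0305,[.665,.05],loss='soft_l1',f_scale=.002);print('placed cup',len(q),r.x,np.abs(r.fun).mean())
E
```

```text
tcp [ 0.5952 -0.0457  0.2504] [-0.   1.3  0. ] 0.003504242166020383 33.35
[0.54192017 0.25049876 0.25112986] 29.20243289210226 0.0032192704518316895
placed cup 43 [0.66662752 0.05136131] 0.001665435461428853
```

View pics/side27.png

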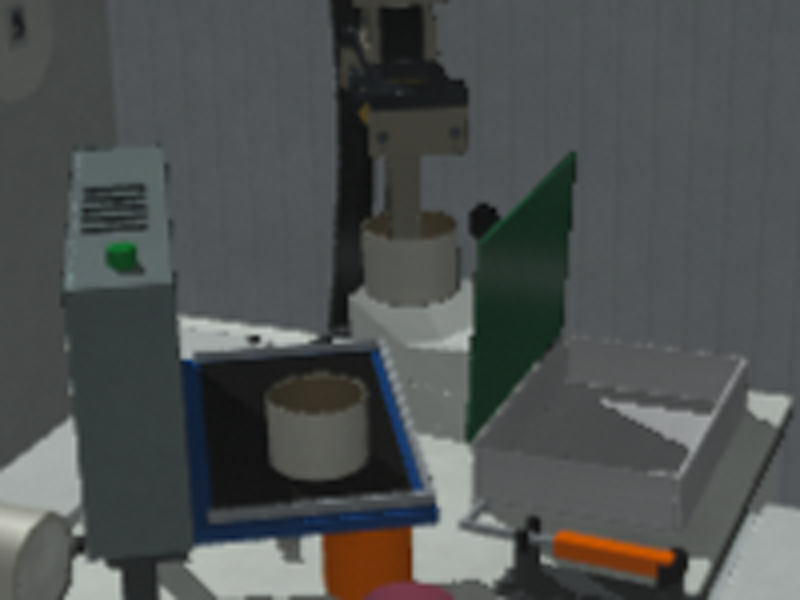

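Request:
send_rows(
  commands=[0.6, 0, 0, 0, 0, 0, 0, 0.74, -0.01, 0, 0, 0, 0, 0, 0, 0, -0.4, 0, 0, 0, 0, 0, 0, -0.5, 0, 0, 0, 0, 0, 0, 0, 0, 0, 0, 0, 0, 0, 0, 0, 0, 0, 0],
)

```text
clock: 34.25
ee_pos: [0.6239, 0.2503, 0.1998]
tool_rot: [-0.792, 3.038, -0.0]
ft_force: [-0.2, 0.1, 0.3]
width: 0.0033
```

```bash
python3 chk.py 28; python3 - <<'E'
from h import *
im,d,W,K,T=cam('wrist');save(im,'wrist28.png')
E
```

```text
tcp [ 0.6668 -0.0859  0.1998] [-0.2  0.1  0.3] 0.0033376557989772387 34.25
```

View pics/wrist28.png

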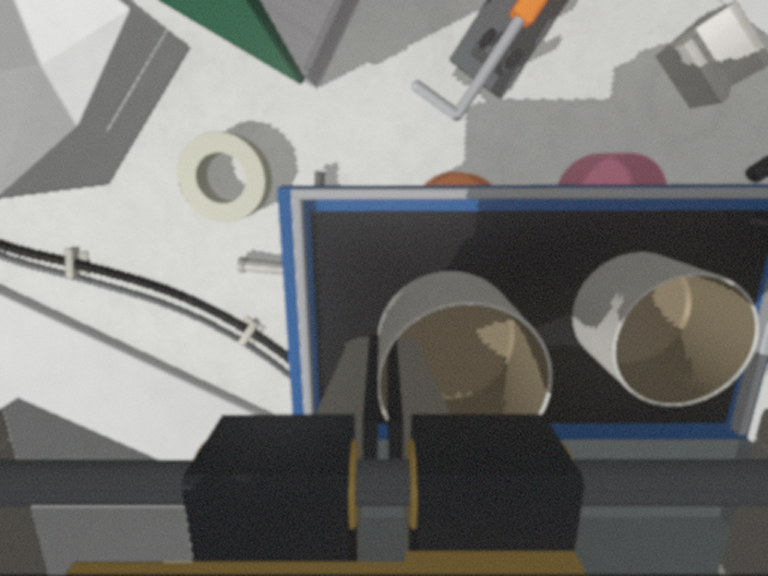

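View pics/side28.png

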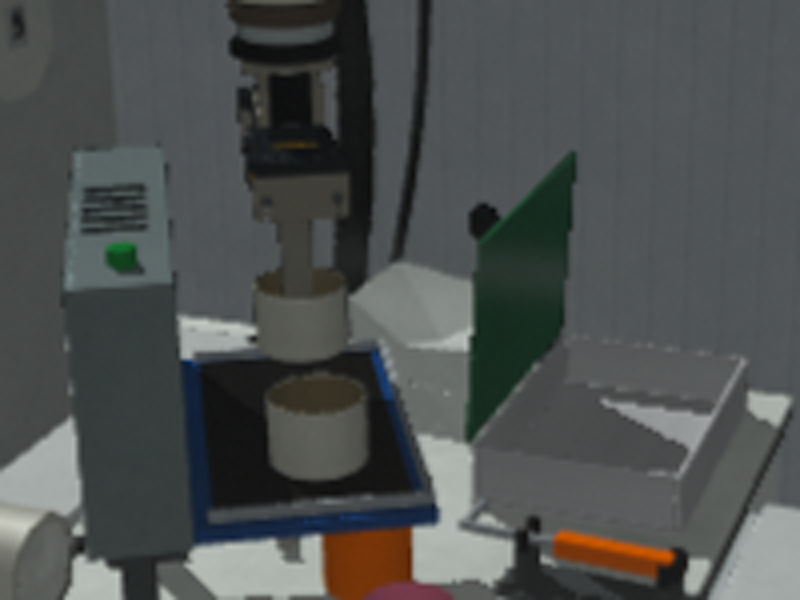

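Request:
send_rows(
  commands=[0, 0, -0.25, 0, 0, 0, 0, 0, 0, -0.2, 0, 0, 0, 0, 0, 0, -0.13, 0, 0, 0, 0, 0, 0, 0, 0, 0, 0, 0, 0, 0, 0, 0, 0, 0, 0],
)

```text
clock: 34.98
ee_pos: [0.6236, 0.2501, 0.1629]
tool_rot: [0.792, -3.04, -0.0]
ft_force: [-0.6, -0.5, 0.8]
width: 0.003
```

Request:
send_rows(
  commands=[0, 0, -0.02, 0, 0, 0, 0, 0, 0, 0, 0, 0, 0, 0, 0, 0, 0, 0, 0, 0, 8, 0, 0, 0, 0, 0, 0, 16, 0, 0, 0, 0, 0, 0, 26, 0, 0, 0, 0, 0, 0, 26, 0, 0, 0.4, 0, 0, 0, 26, 0, 0, 0.6, 0, 0, 0, 26],
)

```text
clock: 35.98
ee_pos: [0.6228, 0.2499, 0.2212]
tool_rot: [0.791, -3.037, -0.0]
ft_force: [1.0, 0.7, 0.4]
width: 0.0257
```

Request:
send_rows(
  commands=[0, 0, 0.6, 0, 0, 0, 26, -0.5, 0, 0.6, 0, 0, 0, 26, -0.9, 0, 0.6, 0, 0, -0.6, 26, -0.9, -0.3, 0.3, 0, 0, -0.8, 26, -0.9, -0.5, 0, 0, 0, -0.8, 20, -0.3, -0.7, 0, 0, 0, -0.72, 10, 0, 0, 0, 0, 0, 0, 0, 0, 0, 0, 0, 0, 0, 0],
)

```text
clock: 36.98
ee_pos: [0.4161, 0.1605, 0.347]
tool_rot: [-0.001, 3.141, 0.001]
ft_force: [0.0, 0.4, 1.2]
width: 0.0
```

```bash
python3 chk.py 29; cat > cupchk.py <<'E'
from h import *
from scipy.optimize import least_squares
a=np.radians(29.2);ex=np.array([np.cos(a),np.sin(a)]);ey=np.array([-ex[1],ex[0]])
for cn in ('side','top'):
    im,d,W,K,T=cam(cn)
    X=W[...,:2]@ex;Y=W[...,:2]@ey;Z=W[...,2]
    for lo,hi in ((-.13,-.002),(-.002,.13)):
        m=(abs(Z-.187)<.004)&(X>.61)&(X<.75)&(Y>lo)&(Y<hi)
        q=np.c_[X[m],Y[m]]
        if len(q)<10: print(cn,'few',len(q));continue
        r=least_squares(lambda p:np.hypot(q[:,0]-p[0],q[:,1]-p[1])-.0305,q.mean(0),loss='soft_l1',f_scale=.002);print(cn,'cup',len(q),r.x.round(4),np.abs(r.fun).mean().round(4),Z[m].std().round(4))
s=robot.sense();print(s['ee_pos'],s['tool_rot'],s['clock'],s['joint_pos'].round(2))
E
python3 cupchk.py
```

```text
tcp [ 0.4415 -0.0629  0.347 ] [0.  0.4 1.2] 4.092591400970118e-05 36.975
side cup 42 [ 0.6997 -0.0851] 0.0015 0.0009
side cup 48 [0.6664 0.0516] 0.0013 0.0008
top cup 38 [ 0.6992 -0.0884] 0.0009 0.0019
top cup 39 [0.6652 0.0479] 0.0032 0.0018
[0.41612547 0.16078666 0.34657413] [ 2.69274125e-03 -3.14099605e+00 -2.72476343e-04] 37.125 [ 0.1  -0.24  1.73  0.    1.66 -1.48]
```

View pics/side29.png

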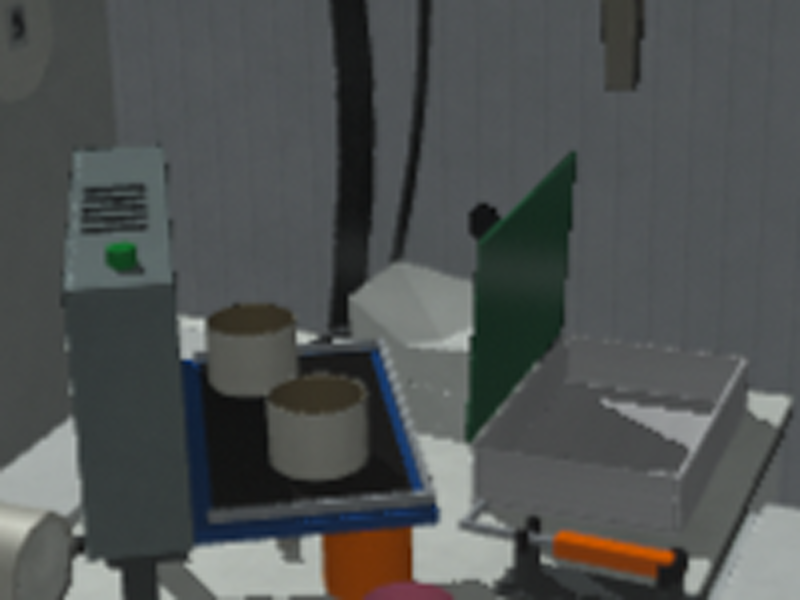

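The second cup now stands at dryer (0.700, -0.087), not where I released it (0.667, -0.055). That looks like the announced knock. I'll check that it is flat on the tray.

```bash
python3 - <<'E'
from h import *
a=np.radians(29.2);ex=np.array([np.cos(a),np.sin(a)]);ey=np.array([-ex[1],ex[0]])
for cn in ('side','top'):
    im,d,W,K,T=cam(cn)
    if cn=='top': save(im,'top30.png',(130,85,270,220),5)
    X=W[...,:2]@ex;Y=W[...,:2]@ey;Z=W[...,2]
    for cx,cy in ((.6995,-.087),(.666,.05)):
        rr=np.hypot(X-cx,Y-cy); m=(rr>.026)&(rr<.034)&(Z>.18)&(Z<.2)
        A=np.c_[X[m]-cx,Y[m]-cy,np.ones(m.sum())];co=np.linalg.lstsq(A,Z[m],rcond=None)[0];print(cn,m.sum(),'tilt deg',np.degrees(co[:2]).round(1),'z',co[2].round(4))
E
python3 hatch.py
```

```text
side 72 tilt deg [-0.1 -0.1] z 0.1827
side 87 tilt deg [ 0.1 -0.4] z 0.1828
top 57 tilt deg [-0.7  0.1] z 0.1845
top 53 tilt deg [0.4 0.1] z 0.1847
side 838 slope deg 0.0014603410546198403 z at hinge .751 0.13913187132304206 z outer .61 0.13912827754893695
top 1846 slope deg 0.0881796955411664 z at hinge .751 0.1410847518986538 z outer .61 0.1408677490584182
```

View pics/top30.png

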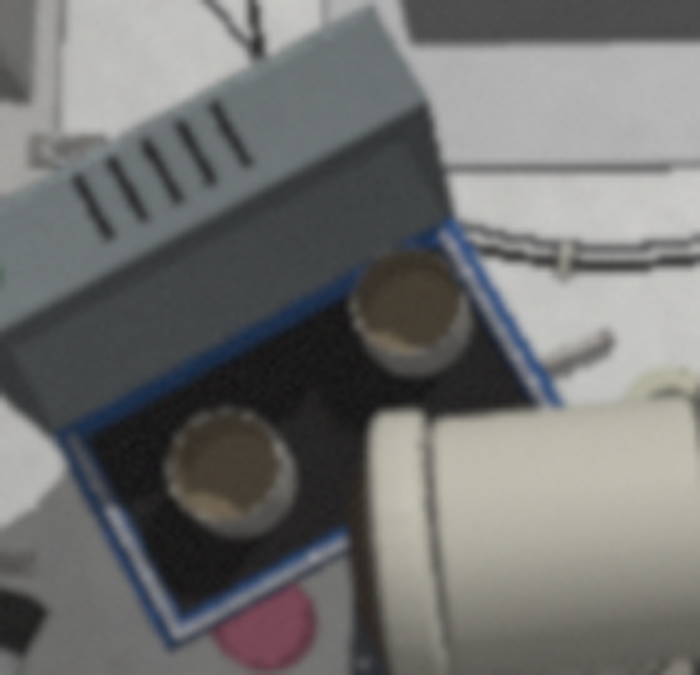

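Both cups stand level on the tray, rims at the same height and clear of the lips. The hatch slope is about 0°, so I'll leave them. Next is the lid: first I'll check the space behind it and compute the arc.

```bash
python3 - <<'E'
from h import *
for cn in ('top','side'):
    im,d,W,K,T=cam(cn)
    if cn=='side': save(im,'side31.png',(200,80,360,280),4)
    m=(W[...,0]>.54)&(W[...,0]<.66)&(W[...,1]>.03)&(W[...,1]<.15)&(W[...,2]<.34)
    q=W[m]; print(cn,len(q),'max z',np.sort(q[:,2])[-8:].round(3), q[np.argmax(q[:,2])].round(3))
r=.15;hx,hz=.5355,.05
th=np.r_[np.arange(1.62,-.001,-.0405),0]
E=np.c_[hx-r*np.cos(th)+.006*np.sin(th)+.010, hz+r*np.sin(th)+.006*np.cos(th)]
print(len(th))
U=np.round(E/.06,3);D=np.diff(U,axis=0)
print('start TCP',E[0])
for i in range(0,len(D),8): print(i,th[min(i+8,len(th)-1)].round(3),E[min(i+8,len(th)-1)].round(4),', '.join(f'{a:.3f}, 0, {b:.3f}, 0, 0, 0, 0' for a,b in D[i:i+8]))
E
```

```text
top 255 max z [0.193 0.194 0.196 0.197 0.197 0.197 0.199 0.199] [0.57  0.032 0.199]
side 624 max z [0.196 0.196 0.197 0.198 0.198 0.198 0.198 0.2  ] [0.569 0.032 0.2  ]
42
start TCP [0.55887031 0.19952336]
0 1.296 [0.5106 0.196 ] -0.102, 0, 0.007, 0, 0, 0, 0, -0.101, 0, 0.003, 0, 0, 0, 0, -0.101, 0, -0.001, 0, 0, 0, 0, -0.101, 0, -0.005, 0, 0, 0, 0, -0.101, 0, -0.010, 0, 0, 0, 0, -0.101, 0, -0.013, 0, 0, 0, 0, -0.099, 0, -0.018, 0, 0, 0, 0, -0.099, 0, -0.021, 0, 0, 0, 0
8 0.972 [0.4659 0.1773] -0.099, 0, -0.026, 0, 0, 0, 0, -0.096, 0, -0.029, 0, 0, 0, 0, -0.096, 0, -0.034, 0, 0, 0, 0, -0.094, 0, -0.037, 0, 0, 0, 0, -0.093, 0, -0.041, 0, 0, 0, 0, -0.091, 0, -0.045, 0, 0, 0, 0, -0.089, 0, -0.048, 0, 0, 0, 0, -0.087, 0, -0.052, 0, 0, 0, 0
16 0.648 [0.4295 0.1453] -0.085, 0, -0.056, 0, 0, 0, 0, -0.082, 0, -0.059, 0, 0, 0, 0, -0.080, 0, -0.062, 0, 0, 0, 0, -0.078, 0, -0.065, 0, 0, 0, 0, -0.074, 0, -0.068, 0, 0, 0, 0, -0.072, 0, -0.072, 0, 0, 0, 0, -0.069, 0, -0.074, 0, 0, 0, 0, -0.066, 0, -0.077, 0, 0, 0, 0
24 0.324 [0.4052 0.1034] -0.063, 0, -0.080, 0, 0, 0, 0, -0.059, 0, -0.082, 0, 0, 0, 0, -0.057, 0, -0.084, 0, 0, 0, 0, -0.052, 0, -0.087, 0, 0, 0, 0, -0.049, 0, -0.088, 0, 0, 0, 0, -0.046, 0, -0.091, 0, 0, 0, 0, -0.041, 0, -0.092, 0, 0, 0, 0, -0.038, 0, -0.094, 0, 0, 0, 0
32 0.0 [0.3955 0.056 ] -0.035, 0, -0.095, 0, 0, 0, 0, -0.030, 0, -0.097, 0, 0, 0, 0, -0.026, 0, -0.098, 0, 0, 0, 0, -0.022, 0, -0.099, 0, 0, 0, 0, -0.019, 0, -0.099, 0, 0, 0, 0, -0.014, 0, -0.101, 0, 0, 0, 0, -0.010, 0, -0.101, 0, 0, 0, 0, -0.006, 0, -0.101, 0, 0, 0, 0
40 0.0 [0.3955 0.056 ] 0.000, 0, 0.000, 0, 0, 0, 0
```

View pics/side31.png

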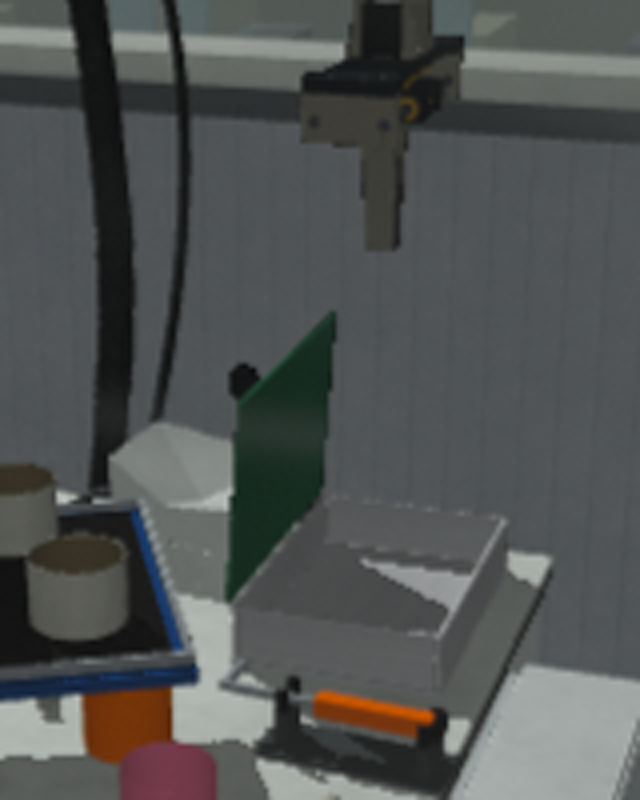

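Request:
send_rows(
  commands=[0.7, -0.4, 0, 0, 0, 0, 0, 0.8, -0.4, 0, 0, 0, 0, 0, 0.8, -0.4, 0, 0, 0, 0, 0, 0.6, -0.06, 0, 0, 0, 0, 0, 0, 0, -0.8, 0, 0, 0, 0, 0, 0, -0.8, 0, 0, 0, 0, 0, 0, 0, 0, 0, 0, 0, 0, 0, 0, 0, 0, 0, 0],
)

```text
clock: 38.42
ee_pos: [0.5907, 0.0845, 0.253]
tool_rot: [-0.001, 3.139, -0.0]
ft_force: [0.8, -0.0, 0.1]
width: 0.0001
```

```bash
python3 - <<'E'
from h import *
s=robot.sense();print(s['ee_pos'],s['tool_rot'],s['ft_force'])
im,d,W,K,T=cam('side'); save(im,'side32.png',(200,80,360,280),4)
E
```

```text
[0.59065177 0.08454821 0.25303038] [-5.88474483e-04  3.13872959e+00 -2.59294874e-04] [ 0.76964263 -0.01938062  0.05849115]
```

View pics/side32.png

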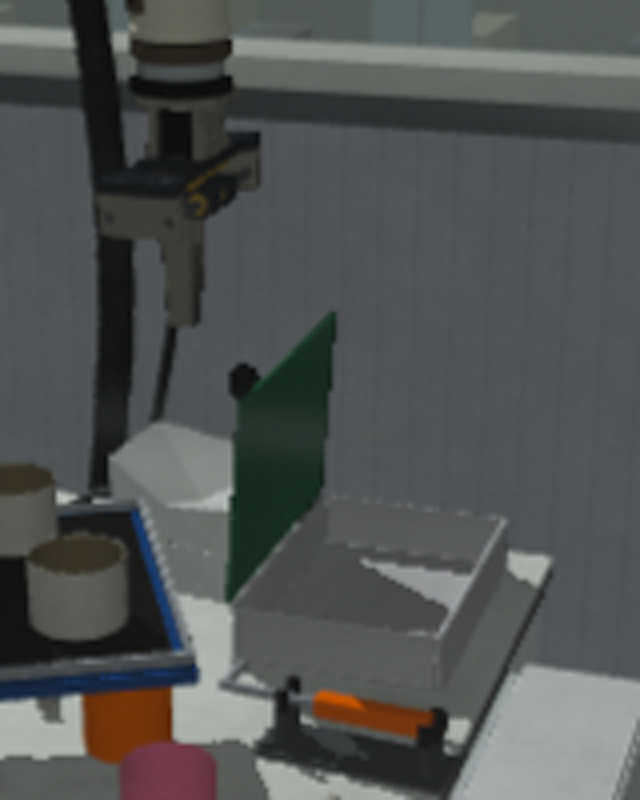

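Request:
send_rows(
  commands=[0, 0, -0.45, 0, 0, 0, 0, 0, 0, -0.43, 0, 0, 0, 0, 0, 0, 0, 0, 0, 0, 0, -0.25, 0, 0, 0, 0, 0, 0, -0.2, 0, 0, 0, 0, 0, 0, 0, 0, 0, 0, 0, 0, 0, 0, 0, 0, 0, 0, 0, 0],
)

```text
clock: 39.35
ee_pos: [0.5633, 0.0845, 0.1989]
tool_rot: [-0.0, 3.14, -0.0]
ft_force: [0.8, -0.3, -0.3]
width: 0.0004
```

Request:
send_rows(
  commands=[-0.075, 0, 0.01, 0, 0, 0, 0, -0.102, 0, 0.007, 0, 0, 0, 0, -0.101, 0, 0.003, 0, 0, 0, 0, -0.101, 0, -0.001, 0, 0, 0, 0, -0.101, 0, -0.005, 0, 0, 0, 0, -0.101, 0, -0.01, 0, 0, 0, 0, -0.101, 0, -0.013, 0, 0, 0, 0, -0.099, 0, -0.018, 0, 0, 0, 0],
)

```text
clock: 40.35
ee_pos: [0.5155, 0.0845, 0.1964]
tool_rot: [-0.0, 3.141, -0.0]
ft_force: [1.2, 0.2, 0.6]
width: 0.0007
```

```bash
python3 - <<'E'
from h import *
s=robot.sense();print(s['ee_pos'],s['tool_rot'],s['ft_force'])
im,d,W,K,T=cam('side'); save(im,'side33.png',(200,80,360,280),4)
E
```

```text
[0.51553295 0.08450622 0.19635828] [-2.67028919e-04  3.14134584e+00 -2.66998158e-05] [1.21796831 0.16570992 0.63337793]
```

View pics/side33.png

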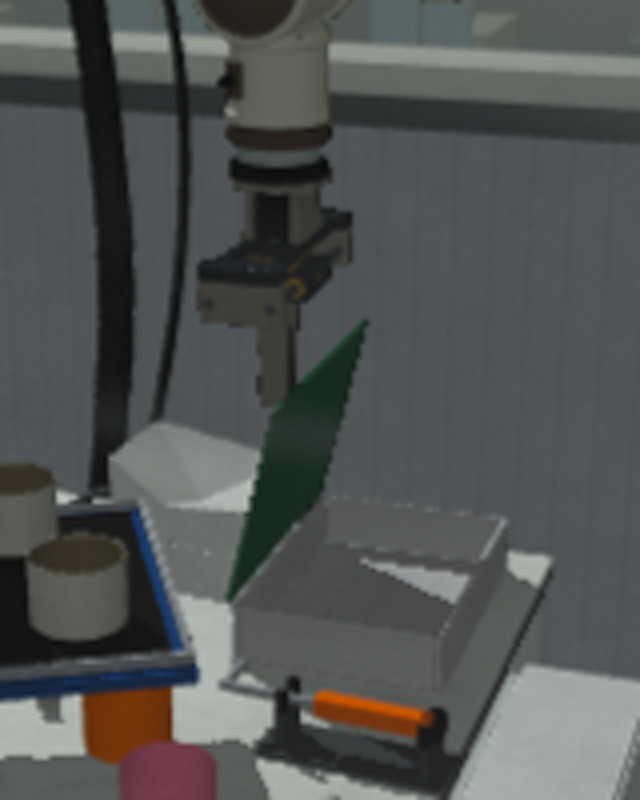

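The lid is moving at about 1 N. Continuing.

Request:
send_rows(
  commands=[-0.099, 0, -0.021, 0, 0, 0, 0, -0.099, 0, -0.026, 0, 0, 0, 0, -0.096, 0, -0.029, 0, 0, 0, 0, -0.096, 0, -0.034, 0, 0, 0, 0, -0.094, 0, -0.037, 0, 0, 0, 0, -0.093, 0, -0.041, 0, 0, 0, 0, -0.091, 0, -0.045, 0, 0, 0, 0, -0.089, 0, -0.048, 0, 0, 0, 0],
)

```text
clock: 41.4
ee_pos: [0.4701, 0.0845, 0.1793]
tool_rot: [-0.0, 3.142, -0.0]
ft_force: [1.4, -0.6, -1.0]
width: 0.0007
```

Request:
send_rows(
  commands=[-0.087, 0, -0.052, 0, 0, 0, 0, -0.085, 0, -0.056, 0, 0, 0, 0, -0.082, 0, -0.059, 0, 0, 0, 0, -0.08, 0, -0.062, 0, 0, 0, 0, -0.078, 0, -0.065, 0, 0, 0, 0, -0.074, 0, -0.068, 0, 0, 0, 0, -0.072, 0, -0.072, 0, 0, 0, 0, -0.069, 0, -0.074, 0, 0, 0, 0],
)

```text
clock: 42.4
ee_pos: [0.4325, 0.0845, 0.1487]
tool_rot: [0.0, -3.142, -0.0]
ft_force: [0.8, 0.1, 0.8]
width: 0.0003
```

```bash
python3 - <<'E'
from h import *
s=robot.sense();print(s['ee_pos'],s['tool_rot'],s['ft_force'])
im,d,W,K,T=cam('side'); save(im,'side34.png',(200,80,360,280),4)
E
```

```text
[0.43251659 0.08452049 0.14870947] [ 3.28424755e-04 -3.14154503e+00 -2.53456637e-07] [0.80343364 0.0800181  0.7526068 ]
```

View pics/side34.png

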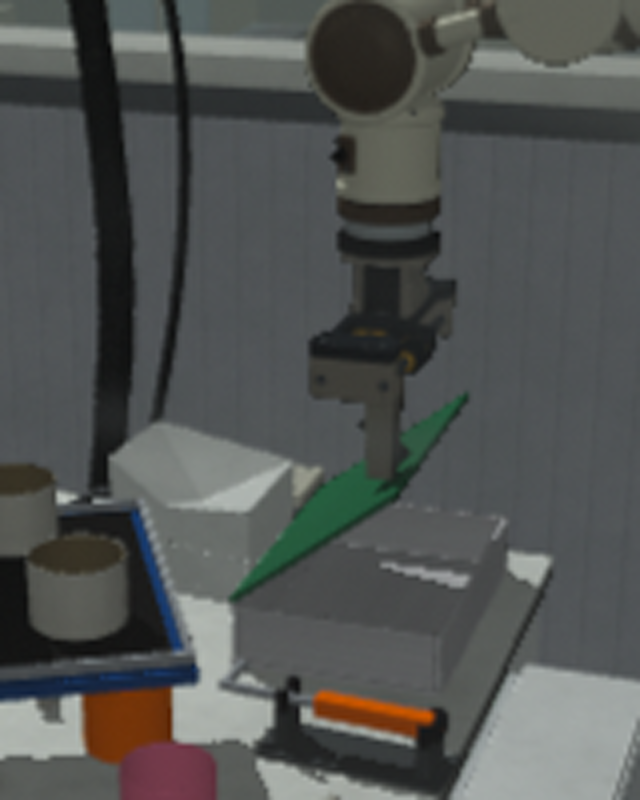

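Request:
send_rows(
  commands=[-0.066, 0, -0.077, 0, 0, 0, 0, -0.063, 0, -0.08, 0, 0, 0, 0, -0.059, 0, -0.082, 0, 0, 0, 0, -0.057, 0, -0.084, 0, 0, 0, 0, -0.052, 0, -0.087, 0, 0, 0, 0, -0.049, 0, -0.088, 0, 0, 0, 0, -0.046, 0, -0.091, 0, 0, 0, 0, -0.041, 0, -0.092, 0, 0, 0, 0],
)

```text
clock: 43.45
ee_pos: [0.4067, 0.0845, 0.1078]
tool_rot: [0.0, -3.142, 0.0]
ft_force: [0.5, -0.0, 0.9]
width: 0.0002
```

Request:
send_rows(
  commands=[-0.038, 0, -0.094, 0, 0, 0, 0, -0.035, 0, -0.095, 0, 0, 0, 0, -0.03, 0, -0.097, 0, 0, 0, 0, -0.026, 0, -0.09, 0, 0, 0, 0, -0.022, 0, -0.08, 0, 0, 0, 0, -0.019, 0, -0.07, 0, 0, 0, 0, 0, 0, 0, 0, 0, 0, 0],
)

```text
clock: 44.32
ee_pos: [0.3962, 0.0845, 0.0762]
tool_rot: [0.0, -3.141, -0.0]
ft_force: [0.2, 0.1, 0.2]
width: 0.0
```

```bash
python3 - <<'E'
from h import *
s=robot.sense();print(s['ee_pos'],s['tool_rot'],s['ft_force'])
im,d,W,K,T=cam('side'); save(im,'side35.png',(200,80,360,280),4)
E
```

```text
[0.39616991 0.08454846 0.07618589] [ 3.33724753e-04 -3.14054330e+00 -1.41026371e-04] [0.16347293 0.1397567  0.16863669]
```

View pics/side35.png

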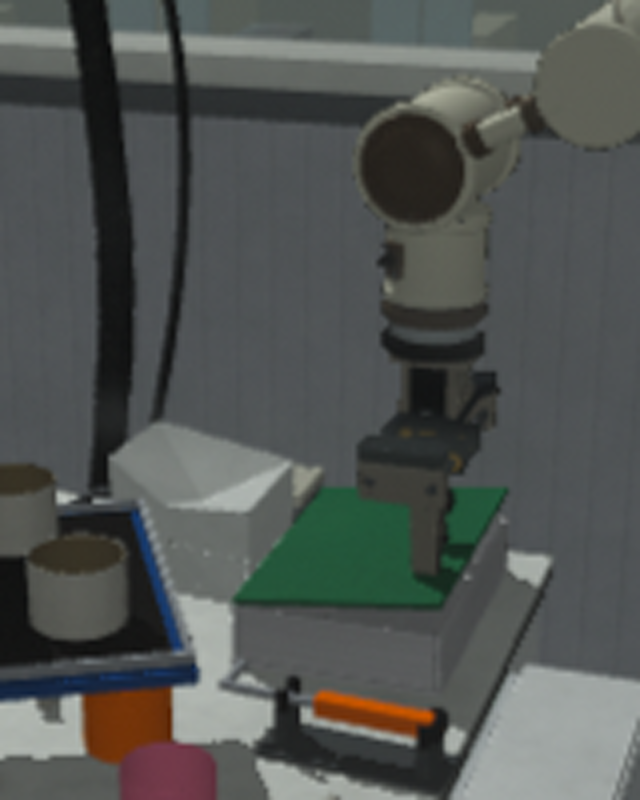

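Request:
send_rows(
  commands=[-0.01, 0, -0.06, 0, 0, 0, 0, -0.005, 0, -0.06, 0, 0, 0, 0, 0, 0, -0.06, 0, 0, 0, 0, 0, 0, -0.05, 0, 0, 0, 0, 0, 0, -0.05, 0, 0, 0, 0, 0, 0, -0.04, 0, 0, 0, 0, 0, 0, 0, 0, 0, 0, 0],
)

```text
clock: 45.25
ee_pos: [0.3956, 0.0845, 0.0572]
tool_rot: [0.0, -3.141, -0.0]
ft_force: [-0.3, -0.2, 0.3]
width: 0.0007
```

```bash
cat > lid.py <<'E'
from h import *
s=robot.sense();print(s['ee_pos'],s['ft_force'],s['clock'])
for cn in ('side','top'):
    im,d,W,K,T=cam(cn); h=cv2.cvtColor(im,cv2.COLOR_RGB2HSV).astype(int)
    m=(h[...,0]>40)&(h[...,0]<95)&(h[...,1]>80)&(W[...,0]>.36)&(W[...,0]<.54)&(W[...,1]>-.1)&(W[...,1]<.145)&(W[...,2]>.03)&(W[...,2]<.2)
    m=cv2.erode(m.astype(np.uint8),np.ones((3,3)))>0
    q=W[m]
    if len(q)<30: print(cn,len(q));continue
    co=np.linalg.lstsq(np.c_[.5355-q[:,0],q[:,1],np.ones(len(q))],q[:,2],rcond=None)[0]
    print(cn,len(q),'angle',np.arctan(co[0]),'z hinge',co[2],'z edge',co[2]+.166*co[0])
E
python3 lid.py
```

```text
[0.39564476 0.08454204 0.05721666] [-0.34145775 -0.24473252  0.33199165] 45.25
side 972 angle -0.0006594458458755074 z hinge 0.05420553892314589 z edge 0.054096070896862476
top 1362 angle 0.0025501725356915387 z hinge 0.05659810739480053 z edge 0.05702143695341671
```

Almost flat. I'll press lightly down to the stop and watch the force.

Request:
send_rows(
  commands=[0, 0, -0.02, 0, 0, 0, 0, 0, 0, -0.02, 0, 0, 0, 0, 0, 0, 0, 0, 0, 0, 0],
)

```text
clock: 45.72
ee_pos: [0.3961, 0.0845, 0.0566]
tool_rot: [0.001, -3.141, 0.0]
ft_force: [-6.5, 1.4, 15.1]
width: 0.0005
```

Request:
send_rows(
  commands=[0, 0, -0.015, 0, 0, 0, 0, 0, 0, 0, 0, 0, 0, 0],
)

```text
clock: 45.98
ee_pos: [0.3962, 0.0845, 0.0565]
tool_rot: [0.001, -3.141, 0.0]
ft_force: [-10.2, 0.9, 23.6]
width: 0.001
```

Firm contact: the lid is on its stop. Backing off and doing the final checks.

Request:
send_rows(
  commands=[0, 0, 0.1, 0, 0, 0, 0, 0, 0, 0.4, 0, 0, 0, 0, 0, 0, 0.8, 0, 0, 0, 0, -0.2, 0, 0.9, 0, 0, 0, 0, -0.5, 0, 0.9, 0, 0, 0, 0, -0.3, -0.3, 0.5, 0, 0, 0, 0, 0, 0, 0, 0, 0, 0, 0, 0, 0, 0, 0, 0, 0, 0],
)

```text
clock: 46.98
ee_pos: [0.3356, 0.0667, 0.2689]
tool_rot: [-0.0, -3.14, -0.001]
ft_force: [0.8, -0.2, -0.2]
width: 0.0006
```

```bash
python3 lid.py; python3 cupchk.py; python3 hatch.py; python3 - <<'E'
from h import *
im,*_=cam('side');save(im,'side40.png')
im,*_=cam('top');save(im,'top40.png')
E
```

```text
[0.33557832 0.06673873 0.26889595] [ 0.79621247 -0.24099445 -0.15392095] 46.975
side 1233 angle -0.0006373350596985941 z hinge 0.0541769677409592 z edge 0.05407117010672438
top 1817 angle 0.003745413715745223 z hinge 0.056633046509490616 z edge 0.05725478809359637
side cup 39 [ 0.7005 -0.0843] 0.0016 0.0009
side cup 46 [0.6666 0.0524] 0.0015 0.001
top cup 37 [ 0.6992 -0.0883] 0.001 0.0016
top cup 42 [0.6653 0.048 ] 0.0008 0.0019
[0.33531191 0.06686193 0.26862331] [ 1.08369788e-03 -3.13847010e+00 -9.88967421e-04] 47.175 [-0.16 -0.54  2.09  0.    1.59 -1.73]
side 844 slope deg 0.049638814429609115 z at hinge .751 0.1390959040632574 z outer .61 0.13897374716714428
top 2100 slope deg 0.04073451504356257 z at hinge .751 0.14108732586524622 z outer .61 0.1409870817000101
```

View pics/side40.png

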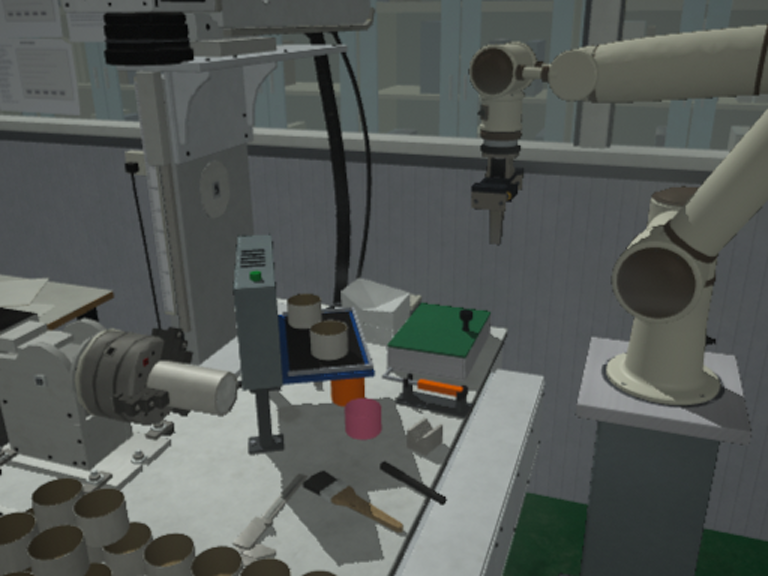

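View pics/top40.png

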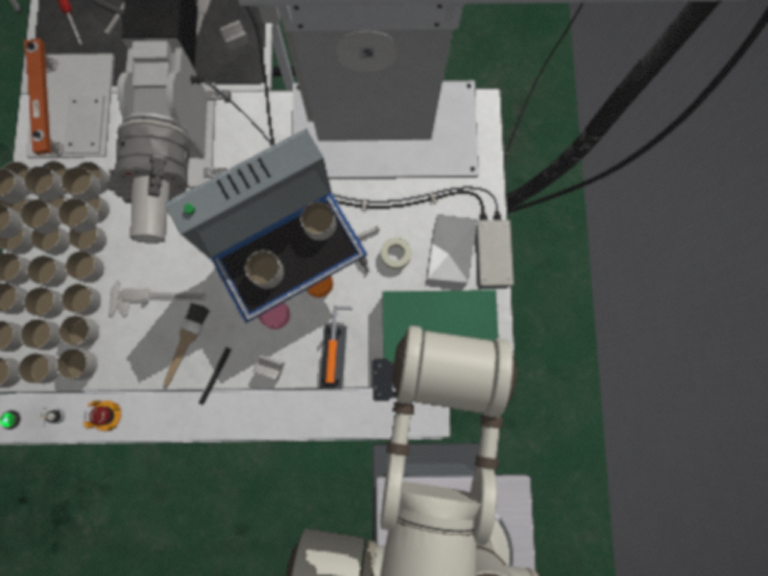

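The final pictures show the lid flat on the bin at (440,330), both cups upright on the level hatch, and the pole in its rest at (435,388). The other items are where they started. Handing in.

```bash
python3 -c "
from workcell import ticket
print(ticket.hand_in())"
```

```text
the job is handed in; nothing more can be done
None
```

The job is finished and handed in at about 47 s. I hooked the eye with the pole, swung the hatch down to its stop and laid the pole back in its rest. Both steel cups from the bin then went onto the hatch, and I lowered the lid until it was fully closed.

My last checks:
- **Hatch:** both cameras put it within 0.1° of level.
- **Cups:** only two were in the bin. Both stand upright inside the lips, their rims within about 1° of level and at the same height. The second one was about 45 mm from where I set it down, with the gripper clear of it, so I took it for the announced knock. It was still properly on the tray, a few millimetres from the lip, so I left it there.
- **Lid:** its angle reads 0.00 rad (within 0.004), and pressing met a firm stop. That last press reached about 24 N, more than it needed but within the limit.
- **Pole:** it lies in both notches of its rest.
- **Other things:** nothing else on the worktop looks moved in the final pictures.
- **Disagreement:** the side and top cameras differ by 2 to 4 mm in height and position, roughly the calibration accuracy.

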